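# Fetch the flange from behind the pipe fittings

## Task

Fit-up for a flanged pipe joint: move the three tall pipe fittings (nipple, swage and tee) off the stock plate and stand them upright on the plywood board, all three, before the flange behind them is moved. Then lay the flange, neck up and centred, on the mating flange of the red stand while the fittings wait on the board, and finally stand each fitting back upright on exactly the spot on the stock plate where it stood at the start. Tip nothing over, and leave the hex nut and the tape measure at the back of the plate where they are.

Things in the scene. Friction and masses are not known exactly. Their poses are not given: they have to be found in the camera images.
- nipple_mid (a point): Pipe nipple: plain dark steel tube standing upright on the stock plate, open at both ends, 42 mm outside diameter, 125 mm tall, about 0.45 kg. The same width all the way up. The point is on its axis, half-way up (62.5 mm over its foot); z is up.
- swage_mid (a point): Swage (reducing nipple): dark steel, round, standing upright on the stock plate, 114 mm tall, about 0.45 kg: 48 mm diameter for the lowest 40 mm, tapering to a 27 mm neck from 68 mm up to its top. The point is on its axis, half-way up (57 mm over its foot); z is up.
- tee_mid (a point): Pipe tee: dark steel, standing on one end of its straight run on the stock plate; run 48 mm diameter, 114 mm tall, about 0.6 kg. A level 48 mm diameter branch leaves at half height along its own -x to 57 mm from the run's axis (at the start it points roughly towards the robot); the branch's top is 81 mm over the foot. The point is on the run's axis, half-way up (57 mm over its foot); z is up. Which way the branch points when it is put back does not matter.
- flange_mid (a point): The wanted weld-neck flange: bright steel disc of 90 mm diameter, 12 mm thick, lying on the stock plate, with a straight 36 mm diameter neck standing up from its middle to 50 mm over its underside, about 0.5 kg. The tall fittings stand close round it on the robot's side, 10 to 20 mm from its edge. The point is on its axis, half-way up (25 mm over its underside); z is up. The turn of its bolt holes does not matter.
- plate: The stock plate: fixed bare metal plate, 190 mm (x) by 230 mm (y), 6 mm thick, with a lip along its far (+x) edge, 12 mm high over the table. Origin: centre of its underside, at table height; its x points away from the robot. The flange stands at (35, 0) mm in its frame and the fittings at (-47, 0), (0, 76) and (0, -76) mm, which fitting on which spot changes; the spots are not marked.
- board: The side area: fixed plywood board lying flat on the table, 270 mm (x) by 120 mm (y), 12 mm thick, to one side (left or right) of the stock plate. Origin: centre of its underside, at table height; its x runs along its length, away from the robot. The three fittings find room in a row along it, 88 mm apart.
- stand_face (a point): Red fixed stand (round foot of 124 mm) that holds a short upright pipe with a bright steel mating flange of 90 mm diameter on top, to the other side of the stock plate. The point is the centre of the flat level top face of this mating flange, 80 mm over the table; nothing stands above it.
- nut_mid (a point): Bystander: steel hex nut, about 30 mm across and 16 mm high, lying on the stock plate near one of its far corners, at (68, 85) or (68, -85) mm in its frame. The point is its centre.
- tape_mid (a point): Bystander: green tape measure standing near the other far corner of the stock plate, 58 mm along the plate's far edge, 34 mm deep, 56 mm high. The point is its centre.
There are look-alikes about, which are no part of the job. Leave any blue or pink look-alike of the part that bears nipple_mid alone.

How it is judged:
On the way, in this order (a step that is already met when the one before it is completed fails the run):
1. all three fittings stand upright and released on the plywood board, the flange still in its place (x of nipple_mid in the frame of board between -0.13 and 0.13 m and y of nipple_mid in the frame of board between -0.055 and 0.055 m and z of nipple_mid in the frame of board between 0.0685 and 0.0805 m and contact force between the fingers and nipple below 0.3 N and linear speed of each of nipple, swage, tee below 0.03 m/s and angle between each of nipple_mid, swage_mid, tee_mid's own z axis and vertical below 0.12 rad and x of swage_mid in the frame of board between -0.13 and 0.13 m and y of swage_mid in the frame of board between -0.055 and 0.055 m and z of swage_mid in the frame of board between 0.063 and 0.075 m and contact force between the fingers and swage below 0.3 N and x of tee_mid in the frame of board between -0.13 and 0.13 m and y of tee_mid in the frame of board between -0.055 and 0.055 m and z of tee_mid in the frame of board between 0.063 and 0.075 m and contact force between the fingers and tee below 0.3 N and distance of flange_mid from where it was at the start of the episode below 0.012 m), for 0.2 s.
2. the flange lies released and centred on the mating flange, the three fittings still on the board (horizontal distance between flange_mid and stand_face below 0.01 m and z of flange_mid in the frame of stand_face between 0.02 and 0.03 m and contact force between the fingers and flange below 0.3 N and linear speed of each of flange, nipple, swage, tee below 0.03 m/s and angle between each of flange_mid, nipple_mid, swage_mid, tee_mid's own z axis and vertical below 0.12 rad and x of nipple_mid in the frame of board between -0.13 and 0.13 m and y of nipple_mid in the frame of board between -0.055 and 0.055 m and z of nipple_mid in the frame of board between 0.0685 and 0.0805 m and contact force between the fingers and nipple below 0.3 N and x of swage_mid in the frame of board between -0.13 and 0.13 m and y of swage_mid in the frame of board between -0.055 and 0.055 m and z of swage_mid in the frame of board between 0.063 and 0.075 m and contact force between the fingers and swage below 0.3 N and x of tee_mid in the frame of board between -0.13 and 0.13 m and y of tee_mid in the frame of board between -0.055 and 0.055 m and z of tee_mid in the frame of board between 0.063 and 0.075 m and contact force between the fingers and tee below 0.3 N), for 0.2 s.
At the end, for the whole second after the job is handed in: The flange lies flat, neck up, on the mating flange, centred within 10 mm; nipple, swage and tee each stand upright within 15 mm of where they stood at the start; all released and at rest (horizontal distance between flange_mid and stand_face below 0.01 m and z of flange_mid in the frame of stand_face between 0.02 and 0.03 m and contact force between the fingers and flange below 0.3 N and linear speed of each of flange, nipple, swage, tee below 0.03 m/s and angle between each of flange_mid, nipple_mid, swage_mid, tee_mid's own z axis and vertical below 0.12 rad and distance of each of nipple_mid, swage_mid, tee_mid from where it was at the start of the episode below 0.015 m and contact force between the fingers and nipple below 0.3 N and contact force between the fingers and swage below 0.3 N and contact force between the fingers and tee below 0.3 N); the robot touches nothing.
It fails at once if a fitting or the flange is tipped over (angle between any of nipple_mid, swage_mid, tee_mid, flange_mid's own z axis and vertical above 0.6 rad).
It fails at once if the hex nut or the tape measure is pushed more than 20 mm (distance of any of nut_mid, tape_mid from where it was at the start of the episode above 0.02 m).
It also fails if it takes over 144 s, if anything falls off the work surface, if the arm or the gripper's body presses on something with over 40 N, if the wrist force passes 120 N, or if a joint passes its speed limit or range.

## Robot

A 6-joint arm with a two-finger parallel gripper is mounted at the origin on the work surface. World frame = base frame: x ahead of the robot, y to its left, z up, the work surface at z = 0. Lengths are in m, angles in rad, forces in N, time in s.
With the tool pointing down it reaches from about 0.35 to 0.85 m from the base axis. Payload 8.1 kg.
Tool frame: the origin (TCP) lies on the centre line of the jaws, within the pads' length; the fingertips stand ahead of it and the grasp point (between the pads) lies 8 mm behind it (tips_ahead is the z of the fingertips in the tool frame, in m); z points along the fingers, y is the direction in which the jaws open and shut (so a half turn about z gives the same grasp; the last joint's range is limited). The gripper opens to 93 mm and grips with 3 to 60 N. Pads are 15 mm wide; open, the fingers measure 128 mm over their backs; the gripper's body (75 mm by 188 mm) begins 65 mm behind the grasp point.
Start: joints at [-1.231, 0.13, 1.488, -0, 1.523, -0.085], TCP at [0.247, -0.547, 0.23] pointing down, gripper open.
Joint ranges: [-2.96, 2.96], [-0.89, 2.26], [0.02, 2.5], [-1.34, 4.48], [0, 2.73], [-2.66, 2.66]. Speed limits (rad/s): [2.39, 2.39, 2.79, 3.14, 3.14, 3.14].

## Interface

Orientations are given as a unit quaternion [w, x, y, z].
In Python, from plant import * gives the robot as it stands. The module is installed in compiled form; this text tells all that it offers.
- The arm moves only by the tool carry_out, never from a script. Its argument "increments" is a list of rows, each an object of numbers: "dx", "dy", "dz": the shift along the tool's x, y, z in mm; "rx", "ry", "rz": the turn, a rotation vector about the tool's x, y, z in rad. In form: [{"dx": .., "dy": .., "dz": .., "rx": .., "ry": .., "rz": ..}, ...]. A call has 1 to 8 rows; each row is the pose to reach, as a shift and turn from the pose measured when the call began, along the tool's axes at that moment; what a row does not reach only later rows make up. A row lasts 1/12 s, in which the tool goes at most 41.7 mm and 7.16 degrees, less where a joint would pass 70% of its speed; a pose out of reach is approached as far as the arm can. A call with a gripper value outside its range is refused whole. "grip" is the closure, from 0 (fully open) to 1 (shut), set as the call begins (left out, the last holds). The fingers move at their own pace and stop on an object; "force" is the grip in N (left out, the last holds). Time passes only in rows, so rows that repeat a pose let the fingers close. It gives the time, the measured TCP pose, the force and the opening at its end, in the units of the state.
- sense(): the state, without advancing time (a new reading comes with each control period).
- camera(name): name is "side" or "top"; returns a dict with "img" (420x560x3 uint8, red, green, blue), "K" (3x3 intrinsics, pixels), "world_from_camera" (4x4, takes a point from camera to world coordinates). Camera axes: x right, y down, z forward; pixel columns grow to the right and rows downward; lengths in m; the calibration is good to about 2 mm. A picture is of the moment at which its call begins. There is no depth.
- close_job(): hands the job in, once; it reports no verdict.
The state is a dict: "clock": time; "q": joint angles; "qvel": joint speeds; "joint_torque": joint torques, N m; "position": TCP position; "eef_rot": TCP orientation; "wrist_force": force on the tool from outside, world axes, zero at the start; "moment": the same for the moment, N m; "gripper_width": finger opening in m.
Only numpy, scipy, OpenCV 4.12 (cv2) and the standard library are available. Lean on these libraries where they do the work, as an engineer would, in place of code of your own. Each camera call takes 0.05 s, during which the arm holds its last target. There are 200 camera calls.

## Working session

There is one attempt and no reset: what is moved stays moved. The work goes in short steps, Python scripts to look and compute and a tool call to move; the robot and the scene stay as the last step left them, time stands still between calls to the robot, and variables do not carry over. Pictures are saved under pics/ and viewed, about 12 in all and at most 16, crops included, and the job is handed in when it is done.

Besides the shell and the picture viewer there is one more tool, called as name(argument=value, ...), one argument or row to a line, values as JSON. carry_out: Moves the arm, as the interface text tells. Its arguments: {"type":"object","properties":{"increments":{"type":"array"},"grip":{"type":"number"},"force":{"type":"number"}},"required":["increments"]}

```bash
mkdir -p pics; python3 - <<'E'
from plant import *
import cv2
s=sense(); print({k:(v.round(3) if hasattr(v,'round') else v) for k,v in s.items()})
for n in("top","side"):
    c=camera(n); cv2.imwrite(f"pics/{n}0.png",c["img"][:,:,::-1]); print(n,c["K"].tolist(),c["world_from_camera"].round(4).tolist())
E
```

```text
{'clock': 0.0, 'q': array([-1.231,  0.131,  1.489, -0.   ,  1.523, -0.085]), 'qvel': array([ 0.001, -0.001,  0.001,  0.   , -0.001, -0.   ]), 'joint_torque': array([ 0.0000e+00, -5.5985e+01, -4.9175e+01,  7.7000e-02,  3.6000e-02,
       -0.0000e+00]), 'position': array([ 0.247, -0.546,  0.229]), 'eef_rot': array([-0.001,  0.978,  0.211, -0.   ]), 'wrist_force': array([ 0.148, -0.042, -0.157]), 'moment': array([ 0.021, -0.042, -0.027]), 'gripper_width': 0.09296988177776731}
top [[546.1149371967025, 0.0, 286.34314694217045], [0.0, 546.1149371967025, 216.90135761820045], [0.0, 0.0, 1.0]] [[0.0158, -0.9968, 0.0781, 0.4473], [-0.9999, -0.0156, 0.0036, 0.0055], [-0.0024, -0.0782, -0.9969, 1.1397], [0.0, 0.0, 0.0, 1.0]]
side [[472.55833212354923, 0.0, 274.85006922368166], [0.0, 472.55833212354923, 208.5107061509535], [0.0, 0.0, 1.0]] [[-0.6668, -0.5076, 0.5457, 0.0587], [-0.7452, 0.4463, -0.4955, 0.4639], [0.008, -0.737, -0.6758, 0.6978], [0.0, 0.0, 0.0, 1.0]]
```

View pics/top0.png

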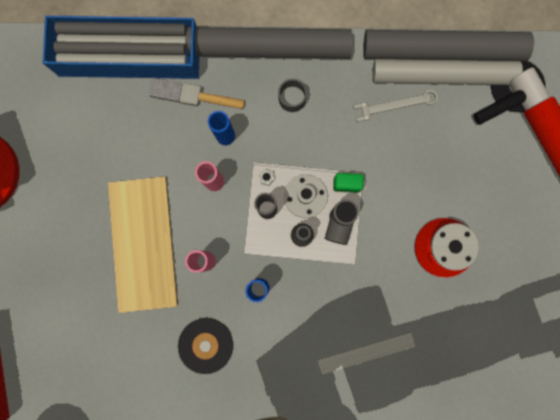

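View pics/side0.png

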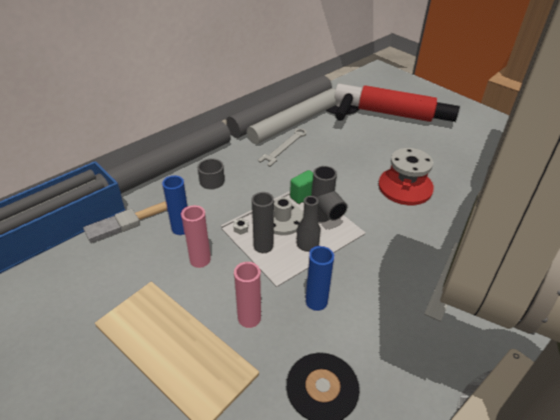

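Top view: nipple, the dark tube, at (265,206); swage (302,234); tee (345,212); flange (307,196); nut (267,177); tape (349,182); board centred at (143,245); stand (455,247). The tube look-alikes are blue at (222,128) and (258,290), and pink at (210,176) and (199,261). The nipple has to be the dark one on the plate. I'll confirm that in an enlarged crop.

```bash
python3 - <<'E'
import cv2
im=cv2.imread("pics/top0.png")
cv2.imwrite("pics/c1.png",cv2.resize(im[155:275,235:375],None,fx=5.5,fy=5,interpolation=cv2.INTER_CUBIC)) if 0 else cv2.imwrite("pics/c1.png",cv2.resize(im[155:270,240:370],None,fx=5,fy=5,interpolation=cv2.INTER_CUBIC))
a=cv2.resize(im[170:320,100:220],None,fx=3,fy=3,interpolation=cv2.INTER_CUBIC)
b=cv2.resize(im[205:290,405:490],None,fx=5,fy=5,interpolation=cv2.INTER_CUBIC)
b=cv2.copyMakeBorder(b,0,25,0,0,cv2.BORDER_CONSTANT)
cv2.imwrite("pics/c2.png",cv2.hconcat([a,b])); print(a.shape,b.shape)
E
```

```text
(450, 360, 3) (450, 425, 3)
```

View pics/c1.png

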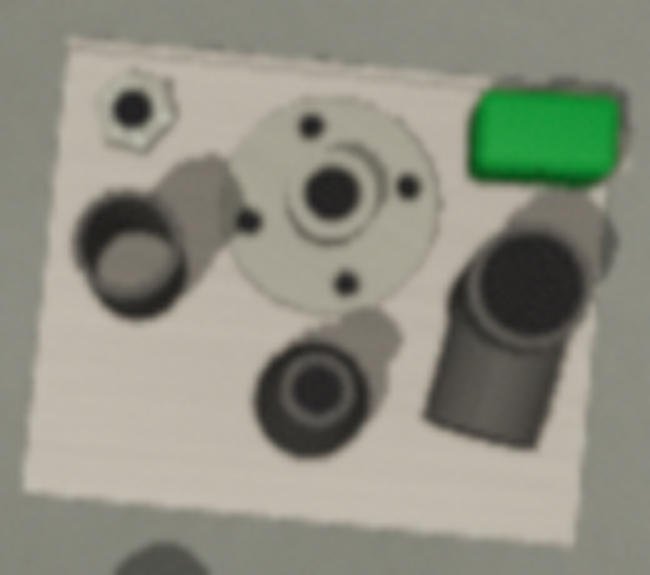

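View pics/c2.png

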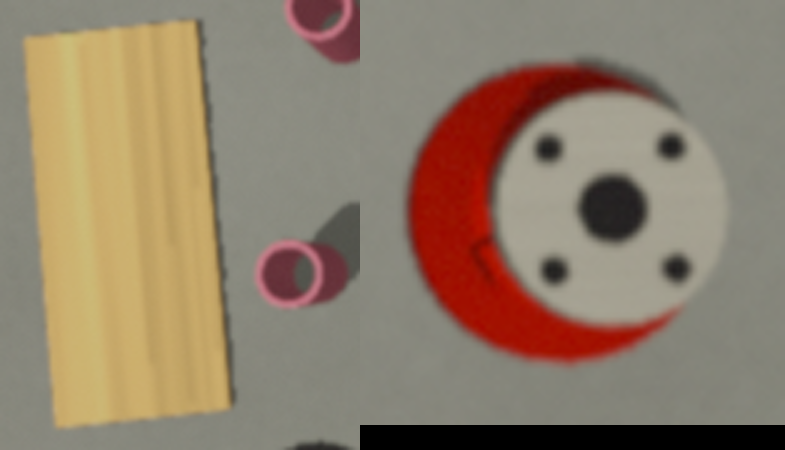

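The crop confirms it: the nipple is the dark open tube, with its rim at about crop (132,247). The swage neck is at (317,387), the tee top at (528,287), the flange neck at (331,194) and the stand bore at (612,208) in the second crop.

```bash
cat >h.py <<'E'
import numpy as np
K=np.array([[546.1149,0,286.3431],[0,546.1149,216.9014],[0,0,1]])
T=np.array([[0.0158,-0.9968,0.0781,0.4473],[-0.9999,-0.0156,0.0036,0.0055],[-0.0024,-0.0782,-0.9969,1.1397]])
def w(u,v,z):
    d=T[:,:3]@np.linalg.inv(K)@[u,v,1]; return (T[:,3]+d*(z-T[2,3])/d[2])[:2]
E
python3 - <<'E'
from h import *
from scipy.optimize import least_squares
A=lambda u,v,z:w(240+u/5,155+v/5,z)
obs=dict(nip=A(132,247,.131),nipfoot=A(136,269,.006),sw=A(317,387,.12),swb=A(311,401,.046),tee=A(528,287,.12),fl=A(333,204,.018),fln=A(331,194,.056))
cor=[A(68,38,.012),A(25,490,.006),A(573,545,.006)]
loc=dict(nip=(0,76),nipfoot=(0,76),sw=(-47,0),swb=(-47,0),tee=(0,-76),fl=(35,0),fln=(35,0))
cl=[(95,115),(-95,115),(-95,-115)]
def f(p,l): 
    c,s=np.cos(p[2]),np.sin(p[2]); return p[:2]+np.array([[c,-s],[s,c]])@np.array(l)/1000
r=least_squares(lambda p:np.concatenate([f(p,loc[k])-obs[k] for k in obs]+[f(p,l)-c for l,c in zip(cl,cor)]),[.5,0,0])
print(r.x.round(4),(r.fun*1000).round(1).reshape(-1,2).tolist())
for k in obs: print(k,obs[k].round(4),f(r.x,loc[k]).round(4))
B=lambda u,v,z:w(100+u/3,170+v/3,z)
bc=np.array([B(24,38,.012),B(197,20,.012),B(232,408,.012),B(56,428,.012)]);print('board',bc.round(4).tolist(),bc.mean(0))
S=lambda u,v:w(405+(u-360)/5,205+v/5,.08)
print('stand bore',S(612,208),'rim',S(612,209))
for n,p in dict(bl1=(258,287),pk1=(199,261),pk2=(208,173),bl2=(219,121)).items(): print(n,w(*p,.125))
E
```

```text
[ 0.5444 -0.0272 -0.0838] [[1.8, 2.0], [-1.7, -1.3], [-1.1, -0.1], [0.9, -0.4], [0.7, -1.2], [-0.3, 1.5], [0.2, -0.6], [0.4, -0.3], [-0.4, 1.3], [-0.5, -0.8]]
nip [0.549  0.0465] [0.5508 0.0485]
nipfoot [0.5524 0.0498] [0.5508 0.0485]
sw [ 0.4986 -0.0231] [ 0.4976 -0.0233]
swb [ 0.4967 -0.0229] [ 0.4976 -0.0233]
tee [ 0.5374 -0.1017] [ 0.5381 -0.1029]
fl [ 0.5796 -0.0316] [ 0.5793 -0.0301]
fln [ 0.5791 -0.0295] [ 0.5793 -0.0301]
board [[0.6014, 0.3822], [0.6158, 0.2624], [0.3493, 0.2297], [0.3339, 0.3493]] [0.47510918 0.30590921]
stand bore [ 0.47774418 -0.31897998] rim [ 0.47735721 -0.31897674]
bl1 [0.39623512 0.05941096]
pk1 [0.44232353 0.16968016]
pk2 [0.60711251 0.15745361]
bl2 [0.70663085 0.13933834]
```

```bash
cat >>h.py <<'E'
def rel(x,y,z,th):
    "increments to reach TCP x,y,z (m) with tool-y heading th, tool down"
    from plant import sense
    from scipy.spatial.transform import Rotation as R
    s=sense(); q=s["eef_rot"]; r=R.from_quat([q[1],q[2],q[3],q[0]])
    t=R.from_matrix(np.array([[-np.sin(th),np.cos(th),0],[np.cos(th),np.sin(th),0],[0,0,-1]]))
    print("t",round(s["clock"],2),"pos",np.round(s["position"],4),"w",round(s["gripper_width"],4),"F",np.round(s["wrist_force"],1))
    print("d mm",(r.inv().apply(np.array([x,y,z])-s["position"])*1000).round(1),"rv",(r.inv()*t).as_rotvec().round(3))
E
python3 - <<'E'
from h import *
import plant; print([ (k,getattr(plant,k)) for k in dir(plant) if not k.startswith('_') and not callable(getattr(plant,k))])
rel(.538,-.1025,.229,-1.858)
E
```

```text
[('tips_ahead', 0.011)]
t 0.1 pos [ 0.2471 -0.5462  0.2287] w 0.0927 F [0.4 0.2 0.5]
d mm [ 4.479e+02 -2.844e+02  2.000e-01] rv [-0.002  0.     0.712]
```

carry_out(
  increments=[
    {"dx": 448,"dy": -284,"dz": 0,"rz": 0.712},
    {"dx": 448,"dy": -284,"dz": 0,"rz": 0.712},
    {"dx": 448,"dy": -284,"dz": 0,"rz": 0.712},
    {"dx": 448,"dy": -284,"dz": 0,"rz": 0.712},
    {"dx": 448,"dy": -284,"dz": 0,"rz": 0.712},
    {"dx": 448,"dy": -284,"dz": 0,"rz": 0.712},
    {"dx": 448,"dy": -284,"dz": 0,"rz": 0.712},
    {"dx": 448,"dy": -284,"dz": 0,"rz": 0.712},
  ],
  grip=0,
  force=30,
)

```text
validation failed for argument at $.in...
```

```bash
python3 -c "
from h import *
rel(.538,-.1025,.229,-1.858)"
```

```text
t 0.1 pos [ 0.2471 -0.5462  0.2287] w 0.0927 F [0.4 0.2 0.5]
d mm [ 4.479e+02 -2.844e+02  2.000e-01] rv [-0.002  0.     0.712]
```

carry_out(
  increments=[
    {"dx": 40,"dy": -25,"dz": 0,"rx": 0,"ry": 0,"rz": 0.1},
    {"dx": 448,"dy": -284,"dz": 0,"rx": 0,"ry": 0,"rz": 0.712},
  ],
  grip=0,
  force=30,
)

```text
clock: 0.27
position: [0.2916, -0.4775, 0.2275]
eef_rot: [-0.002, 0.995, 0.097, -0.001]
wrist_force: [0.9, 0.4, 0.6]
gripper_width: 0.0932
```

```bash
python3 -c "
from h import *
rel(.538,-.1025,.229,-1.858)"
```

```text
t 0.27 pos [ 0.2916 -0.4775  0.2275] w 0.0932 F [0.9 0.4 0.6]
d mm [ 314.4 -320.1   -0.6] rv [-0.003  0.002  0.482]
```

carry_out(
  increments=[
    {"dx": 314,"dy": -320,"dz": 0,"rx": 0,"ry": 0,"rz": 0.482},
    {"dx": 314,"dy": -320,"dz": 0,"rx": 0,"ry": 0,"rz": 0.482},
    {"dx": 314,"dy": -320,"dz": 0,"rx": 0,"ry": 0,"rz": 0.482},
    {"dx": 314,"dy": -320,"dz": 0,"rx": 0,"ry": 0,"rz": 0.482},
    {"dx": 314,"dy": -320,"dz": 0,"rx": 0,"ry": 0,"rz": 0.482},
    {"dx": 314,"dy": -320,"dz": 0,"rx": 0,"ry": 0,"rz": 0.482},
    {"dx": 314,"dy": -320,"dz": 0,"rx": 0,"ry": 0,"rz": 0.482},
    {"dx": 314,"dy": -320,"dz": 0,"rx": 0,"ry": 0,"rz": 0.482},
  ],
)

```text
clock: 0.93
position: [0.4692, -0.2064, 0.2284]
eef_rot: [-0.002, 0.99, -0.143, -0.001]
wrist_force: [0.8, -1.2, 0.1]
gripper_width: 0.0931
```

```bash
python3 -c "
from h import *
rel(.538,-.1025,.229,-1.858)"
```

```text
t 0.93 pos [ 0.4692 -0.2064  0.2284] w 0.0931 F [ 0.8 -1.2  0.1]
d mm [  36.6 -119.1   -0.4] rv [-0.003  0.003  0.   ]
```

carry_out(
  increments=[
    {"dx": 37,"dy": -119,"dz": 0,"rx": 0,"ry": 0,"rz": 0},
    {"dx": 37,"dy": -119,"dz": 0,"rx": 0,"ry": 0,"rz": 0},
    {"dx": 37,"dy": -119,"dz": 0,"rx": 0,"ry": 0,"rz": 0},
    {"dx": 37,"dy": -119,"dz": 20,"rx": 0,"ry": 0,"rz": 0},
    {"dx": 37,"dy": -119,"dz": 60,"rx": 0,"ry": 0,"rz": 0},
    {"dx": 37,"dy": -119,"dz": 78,"rx": 0,"ry": 0,"rz": 0},
    {"dx": 37,"dy": -119,"dz": 78,"rx": 0,"ry": 0,"rz": 0},
    {"dx": 37,"dy": -119,"dz": 78,"rx": 0,"ry": 0,"rz": 0},
  ],
)

```text
clock: 1.6
position: [0.537, -0.1021, 0.1493]
eef_rot: [-0.002, 0.99, -0.143, -0.003]
wrist_force: [0.8, -0.8, 1.1]
gripper_width: 0.0934
```

```bash
python3 -c "
from h import *
from plant import *
import cv2
rel(.538,-.1025,.090,-1.858)
c=camera('side');cv2.imwrite('pics/s1.png',cv2.resize(c['img'][120:280,190:390,::-1],None,fx=3,fy=3))"
```

```text
t 1.6 pos [ 0.537  -0.1021  0.1493] w 0.0934 F [ 0.8 -0.8  1.1]
d mm [ 1.4  0.3 59.3] rv [-0.003  0.006  0.   ]
```

View pics/s1.png

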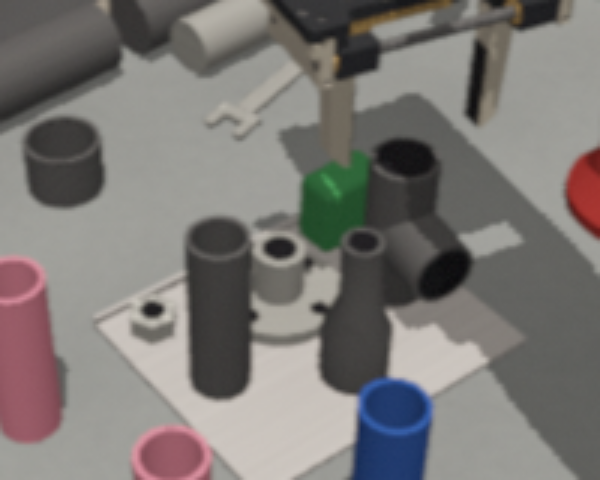

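The fingers at (338,125) and (485,80) straddle the tee top at (405,155). I'll descend and grip.

carry_out(
  increments=[
    {"dx": 1.4,"dy": 0.3,"dz": 30,"rx": 0,"ry": 0,"rz": 0},
    {"dx": 1.4,"dy": 0.3,"dz": 59,"rx": 0,"ry": 0,"rz": 0},
    {"dx": 1.4,"dy": 0.3,"dz": 59,"rx": 0,"ry": 0,"rz": 0},
    {"dx": 1.4,"dy": 0.3,"dz": 59,"rx": 0,"ry": 0,"rz": 0},
  ],
)

```text
clock: 1.98
position: [0.5392, -0.1033, 0.0929]
eef_rot: [-0.002, 0.99, -0.143, -0.002]
wrist_force: [0.4, 1.2, 1.1]
gripper_width: 0.0926
```

carry_out(
  increments=[
    {"dx": 0,"dy": 0,"dz": 0,"rx": 0,"ry": 0,"rz": 0},
    {"dx": 0,"dy": 0,"dz": 0,"rx": 0,"ry": 0,"rz": 0},
    {"dx": 0,"dy": 0,"dz": 0,"rx": 0,"ry": 0,"rz": 0},
    {"dx": 0,"dy": 0,"dz": 0,"rx": 0,"ry": 0,"rz": 0},
    {"dx": 0,"dy": 0,"dz": 0,"rx": 0,"ry": 0,"rz": 0},
    {"dx": 0,"dy": 0,"dz": 0,"rx": 0,"ry": 0,"rz": 0},
  ],
  grip=1,
  force=35,
)

```text
clock: 2.48
position: [0.5394, -0.1034, 0.0934]
eef_rot: [-0.002, 0.99, -0.143, -0.001]
wrist_force: [0.7, -0.2, 0.5]
gripper_width: 0.0576
```

```bash
python3 -c "
from h import *
rel(.3877,.2953,.28,-1.5708)"
```

```text
t 2.48 pos [ 0.5394 -0.1034  0.0934] w 0.0576 F [ 0.7 -0.2  0.5]
d mm [-259.2 -339.7 -184.8] rv [-0.003  0.003 -0.288]
```

carry_out(
  increments=[
    {"dx": 0,"dy": 0,"dz": 0,"rx": 0,"ry": 0,"rz": 0},
    {"dx": 0,"dy": 0,"dz": 0,"rx": 0,"ry": 0,"rz": 0},
    {"dx": 0,"dy": 0,"dz": 0,"rx": 0,"ry": 0,"rz": 0},
    {"dx": 0,"dy": 0,"dz": 0,"rx": 0,"ry": 0,"rz": 0},
  ],
  grip=1,
  force=35,
)

```text
clock: 2.82
position: [0.5395, -0.1034, 0.0935]
eef_rot: [-0.002, 0.99, -0.143, -0.001]
wrist_force: [-0.9, -0.6, 1.6]
gripper_width: 0.0478
```

carry_out(
  increments=[
    {"dx": 0,"dy": 0,"dz": -15,"rx": 0,"ry": 0,"rz": 0},
    {"dx": 0,"dy": 0,"dz": -45,"rx": 0,"ry": 0,"rz": 0},
    {"dx": 0,"dy": 0,"dz": -80,"rx": 0,"ry": 0,"rz": 0},
    {"dx": 0,"dy": 0,"dz": -115,"rx": 0,"ry": 0,"rz": 0},
    {"dx": 0,"dy": 0,"dz": -150,"rx": 0,"ry": 0,"rz": 0},
    {"dx": 0,"dy": 0,"dz": -180,"rx": 0,"ry": 0,"rz": 0},
    {"dx": 0,"dy": 0,"dz": -187,"rx": 0,"ry": 0,"rz": 0},
  ],
)

```text
clock: 3.4
position: [0.5415, -0.1045, 0.2855]
eef_rot: [-0.001, 0.99, -0.143, 0.002]
wrist_force: [1.1, -0.1, -6.8]
gripper_width: 0.0474
```

```bash
python3 -c "
from h import *
rel(.3877,.2953,.28,-1.5708)"
```

```text
t 3.4 pos [ 0.5415 -0.1045  0.2855] w 0.0474 F [ 1.1 -0.1 -6.8]
d mm [-260.9 -339.7    5.6] rv [-0.002 -0.004 -0.288]
```

carry_out(
  increments=[
    {"dx": -12,"dy": -16,"dz": 4,"rx": 0,"ry": 0,"rz": -0.03},
    {"dx": -34,"dy": -44,"dz": 4,"rx": 0,"ry": 0,"rz": -0.08},
    {"dx": -58,"dy": -76,"dz": 4,"rx": 0,"ry": 0,"rz": -0.14},
    {"dx": -82,"dy": -107,"dz": 4,"rx": 0,"ry": 0,"rz": -0.2},
    {"dx": -106,"dy": -138,"dz": 4,"rx": 0,"ry": 0,"rz": -0.26},
    {"dx": -130,"dy": -170,"dz": 4,"rx": 0,"ry": 0,"rz": -0.288},
    {"dx": -154,"dy": -201,"dz": 4,"rx": 0,"ry": 0,"rz": -0.288},
    {"dx": -178,"dy": -232,"dz": 4,"rx": 0,"ry": 0,"rz": -0.288},
  ],
)

```text
clock: 4.07
position: [0.4345, 0.1697, 0.2785]
eef_rot: [-0.0, 1.0, 0.0, 0.0]
wrist_force: [0.6, 1.4, -7.2]
gripper_width: 0.0475
```

```bash
python3 -c "
from h import *
rel(.3877,.2953,.28,-1.5708)"
```

```text
t 4.07 pos [0.4345 0.1697 0.2785] w 0.0475 F [ 0.6  1.4 -7.2]
d mm [ -46.8 -125.6   -1.5] rv [-0.001 -0.     0.   ]
```

carry_out(
  increments=[
    {"dx": -12,"dy": -32,"dz": 0,"rx": 0,"ry": 0,"rz": 0},
    {"dx": -24,"dy": -64,"dz": 0,"rx": 0,"ry": 0,"rz": 0},
    {"dx": -36,"dy": -96,"dz": 0,"rx": 0,"ry": 0,"rz": 0},
    {"dx": -47,"dy": -126,"dz": 10,"rx": 0,"ry": 0,"rz": 0},
    {"dx": -47,"dy": -126,"dz": 45,"rx": 0,"ry": 0,"rz": 0},
    {"dx": -47,"dy": -126,"dz": 85,"rx": 0,"ry": 0,"rz": 0},
    {"dx": -47,"dy": -126,"dz": 120,"rx": 0,"ry": 0,"rz": 0},
    {"dx": -47,"dy": -126,"dz": 150,"rx": 0,"ry": 0,"rz": 0},
  ],
)

```text
clock: 4.73
position: [0.3845, 0.2946, 0.1227]
eef_rot: [0.001, 1.0, 0.001, -0.003]
wrist_force: [-0.4, -1.3, -9.2]
gripper_width: 0.0474
```

```bash
python3 -c "
from h import *
rel(.3877,.2953,.0994,-1.5708)"
```

```text
t 4.73 pos [0.3845 0.2946 0.1227] w 0.0474 F [-0.4 -1.3 -9.2]
d mm [ 3.4 -0.8 23.3] rv [0.003 0.005 0.001]
```

carry_out(
  increments=[
    {"dx": 3,"dy": -1,"dz": 12,"rx": 0.003,"ry": 0.005,"rz": 0},
    {"dx": 3,"dy": -1,"dz": 19,"rx": 0.003,"ry": 0.005,"rz": 0},
    {"dx": 3,"dy": -1,"dz": 22,"rx": 0.003,"ry": 0.005,"rz": 0},
    {"dx": 3,"dy": -1,"dz": 23,"rx": 0.003,"ry": 0.005,"rz": 0},
    {"dx": 3,"dy": -1,"dz": 23,"rx": 0.003,"ry": 0.005,"rz": 0},
  ],
)

```text
clock: 5.15
position: [0.3863, 0.2945, 0.099]
eef_rot: [0.001, 1.0, 0.001, -0.001]
wrist_force: [-3.0, -4.9, 2.6]
gripper_width: 0.0476
```

```bash
python3 -c "
from h import *
rel(.3877,.2953,.0994,-1.5708)"
```

```text
t 5.15 pos [0.3863 0.2945 0.099 ] w 0.0476 F [-3.  -4.9  2.6]
d mm [ 1.4 -0.8 -0.4] rv [0.002 0.003 0.001]
```

carry_out(
  increments=[
    {"dx": 0,"dy": 0,"dz": 0,"rx": 0,"ry": 0,"rz": 0},
    {"dx": 0,"dy": 0,"dz": 0,"rx": 0,"ry": 0,"rz": 0},
    {"dx": 0,"dy": 0,"dz": 0,"rx": 0,"ry": 0,"rz": 0},
    {"dx": 0,"dy": 0,"dz": 0,"rx": 0,"ry": 0,"rz": 0},
    {"dx": 0,"dy": 0,"dz": 0,"rx": 0,"ry": 0,"rz": 0},
    {"dx": 0,"dy": 0,"dz": 0,"rx": 0,"ry": 0,"rz": 0},
  ],
  grip=0,
)

```text
clock: 5.65
position: [0.3864, 0.2946, 0.0991]
eef_rot: [0.001, 1.0, 0.001, -0.001]
wrist_force: [-0.0, 0.5, 0.5]
gripper_width: 0.083
```

carry_out(
  increments=[
    {"dx": 0,"dy": 0,"dz": -20,"rx": 0,"ry": 0,"rz": 0},
    {"dx": 0,"dy": 0,"dz": -60,"rx": 0,"ry": 0,"rz": 0},
    {"dx": 0,"dy": 0,"dz": -100,"rx": 0,"ry": 0,"rz": 0},
    {"dx": 0,"dy": 0,"dz": -125,"rx": 0,"ry": 0,"rz": 0},
    {"dx": 12,"dy": 35,"dz": -125,"rx": 0,"ry": 0,"rz": 0},
    {"dx": 25,"dy": 74,"dz": -125,"rx": 0,"ry": 0,"rz": 0},
    {"dx": 38,"dy": 112,"dz": -125,"rx": 0,"ry": 0,"rz": 0},
    {"dx": 51,"dy": 150,"dz": -125,"rx": 0,"ry": 0,"rz": 0},
  ],
)

```text
clock: 6.32
position: [0.4382, 0.1436, 0.2247]
eef_rot: [0.001, 1.0, 0.001, -0.001]
wrist_force: [-0.1, 0.8, -0.7]
gripper_width: 0.0927
```

```bash
python3 -c "
from h import *
rel(.498,-.0232,.225,-1.5708)"
```

```text
t 6.32 pos [0.4382 0.1436 0.2247] w 0.0927 F [-0.1  0.8 -0.7]
d mm [ 59.3 167.   -0.2] rv [0.001 0.001 0.003]
```

carry_out(
  increments=[
    {"dx": 14,"dy": 40,"dz": 0,"rx": 0,"ry": 0,"rz": 0},
    {"dx": 27,"dy": 76,"dz": 0,"rx": 0,"ry": 0,"rz": 0},
    {"dx": 40,"dy": 113,"dz": 0,"rx": 0,"ry": 0,"rz": 0},
    {"dx": 52,"dy": 147,"dz": 0,"rx": 0,"ry": 0,"rz": 0},
    {"dx": 59,"dy": 167,"dz": 5,"rx": 0,"ry": 0,"rz": 0},
    {"dx": 59,"dy": 167,"dz": 40,"rx": 0,"ry": 0,"rz": 0},
    {"dx": 59,"dy": 167,"dz": 75,"rx": 0,"ry": 0,"rz": 0},
    {"dx": 59,"dy": 167,"dz": 75,"rx": 0,"ry": 0,"rz": 0},
  ],
  grip=0.35,
)

```text
clock: 6.98
position: [0.4933, -0.0233, 0.1428]
eef_rot: [-0.0, 1.0, 0.001, -0.006]
wrist_force: [-1.0, 0.3, -1.9]
gripper_width: 0.0605
```

```bash
python3 -c "
from h import *
rel(.498,-.0232,.091,-1.5708)"
```

```text
t 6.98 pos [ 0.4933 -0.0233  0.1428] w 0.0605 F [-1.   0.3 -1.9]
d mm [ 5.3 -0.1 51.7] rv [-0.     0.012  0.001]
```

carry_out(
  increments=[
    {"dx": 5,"dy": 0,"dz": 10,"rx": 0,"ry": 0.012,"rz": 0},
    {"dx": 5,"dy": 0,"dz": 35,"rx": 0,"ry": 0.012,"rz": 0},
    {"dx": 5,"dy": 0,"dz": 51,"rx": 0,"ry": 0.012,"rz": 0},
    {"dx": 5,"dy": 0,"dz": 51,"rx": 0,"ry": 0.012,"rz": 0},
    {"dx": 5,"dy": 0,"dz": 51,"rx": 0,"ry": 0.012,"rz": 0},
    {"dx": 5,"dy": 0,"dz": 51,"rx": 0,"ry": 0.012,"rz": 0},
  ],
)

```text
clock: 7.48
position: [0.4989, -0.0233, 0.0939]
eef_rot: [0.0, 1.0, 0.001, 0.001]
wrist_force: [-0.4, 0.1, 0.6]
gripper_width: 0.0608
```

carry_out(
  increments=[
    {"dx": 0,"dy": 0,"dz": 0,"rx": 0,"ry": 0,"rz": 0},
    {"dx": 0,"dy": 0,"dz": 0,"rx": 0,"ry": 0,"rz": 0},
    {"dx": 0,"dy": 0,"dz": 0,"rx": 0,"ry": 0,"rz": 0},
    {"dx": 0,"dy": 0,"dz": 0,"rx": 0,"ry": 0,"rz": 0},
    {"dx": 0,"dy": 0,"dz": 0,"rx": 0,"ry": 0,"rz": 0},
    {"dx": 0,"dy": 0,"dz": 0,"rx": 0,"ry": 0,"rz": 0},
    {"dx": 0,"dy": 0,"dz": 0,"rx": 0,"ry": 0,"rz": 0},
    {"dx": 0,"dy": 0,"dz": 0,"rx": 0,"ry": 0,"rz": 0},
  ],
  grip=1,
  force=35,
)

```text
clock: 8.15
position: [0.4989, -0.0234, 0.094]
eef_rot: [0.0, 1.0, 0.001, 0.001]
wrist_force: [0.5, -0.5, 1.9]
gripper_width: 0.0266
```

```bash
python3 -c "
from h import *
rel(.475,.306,.275,-1.5708)"
```

```text
t 8.15 pos [ 0.4989 -0.0234  0.094 ] w 0.0266 F [ 0.5 -0.5  1.9]
d mm [ -22.9 -329.4 -181.1] rv [ 0.    -0.003  0.002]
```

carry_out(
  increments=[
    {"dx": 0,"dy": 0,"dz": -15,"rx": 0,"ry": 0,"rz": 0},
    {"dx": 0,"dy": 0,"dz": -50,"rx": 0,"ry": 0,"rz": 0},
    {"dx": 0,"dy": 0,"dz": -88,"rx": 0,"ry": 0,"rz": 0},
    {"dx": 0,"dy": 0,"dz": -126,"rx": 0,"ry": 0,"rz": 0},
    {"dx": -1,"dy": -10,"dz": -160,"rx": 0,"ry": 0,"rz": 0},
    {"dx": -2,"dy": -36,"dz": -180,"rx": 0,"ry": 0,"rz": 0},
    {"dx": -5,"dy": -72,"dz": -182,"rx": 0,"ry": 0,"rz": 0},
    {"dx": -8,"dy": -110,"dz": -182,"rx": 0,"ry": 0,"rz": 0},
  ],
)

```text
clock: 8.82
position: [0.4908, 0.087, 0.2775]
eef_rot: [0.0, 1.0, -0.0, 0.003]
wrist_force: [1.9, 0.6, -6.3]
gripper_width: 0.0263
```

carry_out(
  increments=[
    {"dx": -3,"dy": -37,"dz": 0,"rx": 0,"ry": 0,"rz": 0},
    {"dx": -6,"dy": -75,"dz": 0,"rx": 0,"ry": 0,"rz": 0},
    {"dx": -9,"dy": -113,"dz": 0,"rx": 0,"ry": 0,"rz": 0},
    {"dx": -12,"dy": -150,"dz": 0,"rx": 0,"ry": 0,"rz": 0},
    {"dx": -14,"dy": -185,"dz": 0,"rx": 0,"ry": 0,"rz": 0},
    {"dx": -15,"dy": -205,"dz": 0,"rx": 0,"ry": 0,"rz": 0},
    {"dx": -15,"dy": -210,"dz": 0,"rx": 0,"ry": 0,"rz": 0},
  ],
)

```text
clock: 9.4
position: [0.4742, 0.3003, 0.2755]
eef_rot: [-0.0, 1.0, 0.001, 0.001]
wrist_force: [-0.0, 0.9, -5.4]
gripper_width: 0.0266
```

```bash
python3 -c "
from h import *
rel(.475,.306,.12,-1.5708)"
```

```text
t 9.4 pos [0.4742 0.3003 0.2755] w 0.0266 F [-0.   0.9 -5.4]
d mm [  0.6  -5.7 155.5] rv [-0.    -0.002  0.003]
```

carry_out(
  increments=[
    {"dx": 0,"dy": -6,"dz": 15,"rx": 0,"ry": 0,"rz": 0},
    {"dx": 0,"dy": -6,"dz": 50,"rx": 0,"ry": 0,"rz": 0},
    {"dx": 0,"dy": -6,"dz": 88,"rx": 0,"ry": 0,"rz": 0},
    {"dx": 0,"dy": -6,"dz": 122,"rx": 0,"ry": 0,"rz": 0},
    {"dx": 0,"dy": -6,"dz": 145,"rx": 0,"ry": 0,"rz": 0},
    {"dx": 0,"dy": -6,"dz": 158,"rx": 0,"ry": 0,"rz": 0},
    {"dx": 0,"dy": -6,"dz": 165,"rx": 0,"ry": 0,"rz": 0},
    {"dx": 0,"dy": -6,"dz": 167,"rx": 0,"ry": 0,"rz": 0},
  ],
)

```text
clock: 10.07
position: [0.4739, 0.3056, 0.1073]
eef_rot: [0.001, 1.0, 0.001, -0.0]
wrist_force: [0.1, 0.3, -5.1]
gripper_width: 0.0263
```

```bash
python3 -c "
from h import *
rel(.475,.306,.1,-1.5708)"
```

```text
t 10.07 pos [0.4739 0.3056 0.1073] w 0.0263 F [ 0.1  0.3 -5.1]
d mm [ 1.1 -0.4  7.3] rv [0.001 0.    0.002]
```

Lower onto the board, release partially (fingers stay clear of the tee), rise and head for the nipple at (0.551, 0.0485).

carry_out(
  increments=[
    {"dx": 1,"dy": 0,"dz": 4,"rx": 0,"ry": 0,"rz": 0},
    {"dx": 1,"dy": 0,"dz": 7,"rx": 0,"ry": 0,"rz": 0},
    {"dx": 1,"dy": 0,"dz": 8,"rx": 0,"ry": 0,"rz": 0},
    {"dx": 1,"dy": 0,"dz": 8,"rx": 0,"ry": 0,"rz": 0},
  ],
)

```text
clock: 10.4
position: [0.4755, 0.3059, 0.1001]
eef_rot: [0.0, 1.0, 0.001, 0.001]
wrist_force: [0.1, 0.9, -5.7]
gripper_width: 0.0264
```

carry_out(
  increments=[
    {"dx": 0,"dy": 0,"dz": 0,"rx": 0,"ry": 0,"rz": 0},
    {"dx": 0,"dy": 0,"dz": 0,"rx": 0,"ry": 0,"rz": 0},
    {"dx": 0,"dy": 0,"dz": 0,"rx": 0,"ry": 0,"rz": 0},
    {"dx": 0,"dy": 0,"dz": 0,"rx": 0,"ry": 0,"rz": 0},
    {"dx": 0,"dy": 0,"dz": 0,"rx": 0,"ry": 0,"rz": 0},
    {"dx": 0,"dy": 0,"dz": 0,"rx": 0,"ry": 0,"rz": 0},
  ],
  grip=0,
)

```text
clock: 10.9
position: [0.4756, 0.306, 0.1005]
eef_rot: [0.0, 1.0, 0.001, 0.001]
wrist_force: [-0.4, -0.0, 0.2]
gripper_width: 0.0617
```

carry_out(
  increments=[
    {"dx": 0,"dy": 0,"dz": -20,"rx": 0,"ry": 0,"rz": 0},
    {"dx": 0,"dy": 0,"dz": -60,"rx": 0,"ry": 0,"rz": 0},
    {"dx": 0,"dy": 0,"dz": -100,"rx": 0,"ry": 0,"rz": 0},
    {"dx": 0,"dy": 0,"dz": -125,"rx": 0,"ry": 0,"rz": 0},
    {"dx": 8,"dy": 30,"dz": -128,"rx": 0,"ry": 0,"rz": 0},
    {"dx": 19,"dy": 68,"dz": -128,"rx": 0,"ry": 0,"rz": 0},
    {"dx": 30,"dy": 106,"dz": -128,"rx": 0,"ry": 0,"rz": 0},
    {"dx": 42,"dy": 145,"dz": -128,"rx": 0,"ry": 0,"rz": 0},
  ],
)

```text
clock: 11.57
position: [0.5179, 0.16, 0.2291]
eef_rot: [-0.0, 1.0, 0.002, 0.001]
wrist_force: [0.3, 0.1, 0.7]
gripper_width: 0.0928
```

```bash
python3 -c "
from h import *
rel(.551,.0485,.22,-1.5708)"
```

```text
t 11.57 pos [0.5179 0.16   0.2291] w 0.0928 F [0.3 0.1 0.7]
d mm [ 32.6 111.7   9.2] rv [-0.    -0.002  0.004]
```

carry_out(
  increments=[
    {"dx": 11,"dy": 38,"dz": 0,"rx": 0,"ry": 0,"rz": 0},
    {"dx": 22,"dy": 74,"dz": 0,"rx": 0,"ry": 0,"rz": 0},
    {"dx": 30,"dy": 100,"dz": 0,"rx": 0,"ry": 0,"rz": 0},
    {"dx": 33,"dy": 112,"dz": 10,"rx": 0,"ry": 0,"rz": 0},
    {"dx": 33,"dy": 112,"dz": 40,"rx": 0,"ry": 0,"rz": 0},
    {"dx": 33,"dy": 112,"dz": 60,"rx": 0,"ry": 0,"rz": 0},
    {"dx": 33,"dy": 112,"dz": 68,"rx": 0,"ry": 0,"rz": 0},
    {"dx": 33,"dy": 112,"dz": 70,"rx": 0,"ry": 0,"rz": 0},
  ],
  grip=0.2,
)

```text
clock: 12.23
position: [0.5497, 0.0487, 0.1564]
eef_rot: [-0.0, 1.0, 0.002, -0.001]
wrist_force: [-1.0, -0.1, 0.1]
gripper_width: 0.0745
```

```bash
python3 -c "
from h import *
from plant import *
import cv2
rel(.551,.0485,.092,-1.5708)
c=camera('side');cv2.imwrite('pics/s2.png',cv2.resize(c['img'][120:420,70:390,::-1],None,fx=2,fy=2))"
```

```text
t 12.23 pos [0.5497 0.0487 0.1564] w 0.0745 F [-1.  -0.1  0.1]
d mm [ 1.4  0.2 64.4] rv [-0.     0.002  0.004]
```

View pics/s2.png

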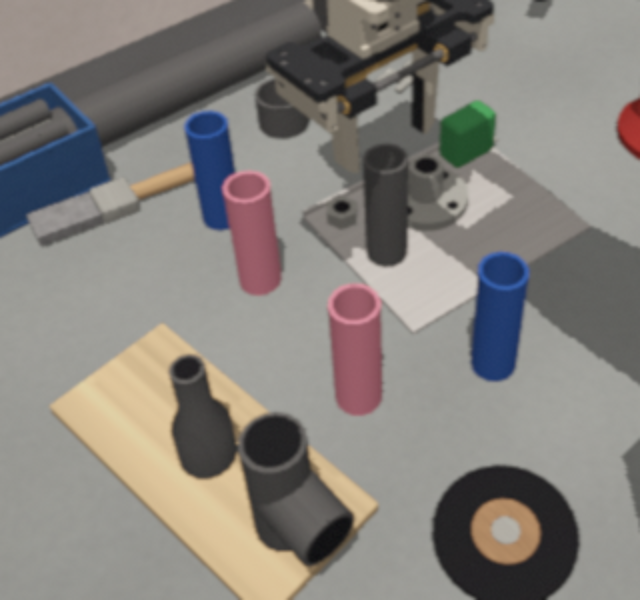

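The tee at (290,480) and the swage at (205,420) stand upright on the board, and the jaws straddle the dark nipple at (385,200).

carry_out(
  increments=[
    {"dx": 1,"dy": 0,"dz": 15,"rx": 0,"ry": 0,"rz": 0},
    {"dx": 1,"dy": 0,"dz": 45,"rx": 0,"ry": 0,"rz": 0},
    {"dx": 1,"dy": 0,"dz": 62,"rx": 0,"ry": 0,"rz": 0},
    {"dx": 1,"dy": 0,"dz": 64,"rx": 0,"ry": 0,"rz": 0},
    {"dx": 1,"dy": 0,"dz": 64,"rx": 0,"ry": 0,"rz": 0},
    {"dx": 1,"dy": 0,"dz": 64,"rx": 0,"ry": 0,"rz": 0},
  ],
)

```text
clock: 12.78
position: [0.5528, 0.0492, 0.0958]
eef_rot: [-0.0, 1.0, 0.003, 0.001]
wrist_force: [0.1, -0.2, -0.5]
gripper_width: 0.0746
```

carry_out(
  increments=[
    {"dx": 0,"dy": 0,"dz": 0,"rx": 0,"ry": 0,"rz": 0},
    {"dx": 0,"dy": 0,"dz": 0,"rx": 0,"ry": 0,"rz": 0},
    {"dx": 0,"dy": 0,"dz": 0,"rx": 0,"ry": 0,"rz": 0},
    {"dx": 0,"dy": 0,"dz": 0,"rx": 0,"ry": 0,"rz": 0},
    {"dx": 0,"dy": 0,"dz": 0,"rx": 0,"ry": 0,"rz": 0},
    {"dx": 0,"dy": 0,"dz": 0,"rx": 0,"ry": 0,"rz": 0},
    {"dx": 0,"dy": 0,"dz": 0,"rx": 0,"ry": 0,"rz": 0},
    {"dx": 0,"dy": 0,"dz": 0,"rx": 0,"ry": 0,"rz": 0},
  ],
  grip=1,
  force=35,
)

```text
clock: 13.45
position: [0.553, 0.0491, 0.0961]
eef_rot: [-0.0, 1.0, 0.003, 0.001]
wrist_force: [-0.7, 0.2, 2.5]
gripper_width: 0.0424
```

carry_out(
  increments=[
    {"dx": 0,"dy": 0,"dz": -15,"rx": 0,"ry": 0,"rz": 0},
    {"dx": 0,"dy": 0,"dz": -50,"rx": 0,"ry": 0,"rz": 0},
    {"dx": 0,"dy": 0,"dz": -88,"rx": 0,"ry": 0,"rz": 0},
    {"dx": 0,"dy": 0,"dz": -126,"rx": 0,"ry": 0,"rz": 0},
    {"dx": 0,"dy": 0,"dz": -160,"rx": 0,"ry": 0,"rz": 0},
    {"dx": 0,"dy": -10,"dz": -180,"rx": 0,"ry": 0,"rz": 0},
    {"dx": 0,"dy": -30,"dz": -185,"rx": 0,"ry": 0,"rz": 0},
    {"dx": 1,"dy": -65,"dz": -185,"rx": 0,"ry": 0,"rz": 0},
  ],
)

```text
clock: 14.12
position: [0.5543, 0.1123, 0.2836]
eef_rot: [0.0, 1.0, 0.001, 0.003]
wrist_force: [0.9, 0.3, -4.1]
gripper_width: 0.0425
```

```bash
python3 -c "
from h import *
rel(.5623,.3167,.275,-1.5708)"
```

```text
t 14.12 pos [0.5543 0.1123 0.2836] w 0.0425 F [ 0.9  0.3 -4.1]
d mm [   8.3 -204.3    8.5] rv [ 0.001 -0.006  0.001]
```

carry_out(
  increments=[
    {"dx": 1,"dy": -38,"dz": 5,"rx": 0,"ry": 0,"rz": 0},
    {"dx": 3,"dy": -76,"dz": 5,"rx": 0,"ry": 0,"rz": 0},
    {"dx": 5,"dy": -114,"dz": 5,"rx": 0,"ry": 0,"rz": 0},
    {"dx": 7,"dy": -150,"dz": 5,"rx": 0,"ry": 0,"rz": 0},
    {"dx": 8,"dy": -180,"dz": 5,"rx": 0,"ry": 0,"rz": 0},
    {"dx": 8,"dy": -198,"dz": 5,"rx": 0,"ry": 0,"rz": 0},
    {"dx": 8,"dy": -204,"dz": 5,"rx": 0,"ry": 0,"rz": 0},
    {"dx": 8,"dy": -204,"dz": 15,"rx": 0,"ry": 0,"rz": 0},
  ],
)

```text
clock: 14.78
position: [0.5621, 0.3182, 0.2691]
eef_rot: [-0.0, 1.0, 0.002, 0.004]
wrist_force: [0.5, 0.5, -2.7]
gripper_width: 0.042
```

```bash
python3 -c "
from h import *
rel(.5623,.3167,.102,-1.5708)"
```

```text
t 14.78 pos [0.5621 0.3182 0.2691] w 0.042 F [ 0.5  0.5 -2.7]
d mm [ -1.1   1.5 167.1] rv [-0.    -0.008  0.004]
```

carry_out(
  increments=[
    {"dx": 0,"dy": 0,"dz": 25,"rx": 0,"ry": 0,"rz": 0},
    {"dx": 0,"dy": 1,"dz": 62,"rx": 0,"ry": -0.004,"rz": 0},
    {"dx": 0,"dy": 1,"dz": 100,"rx": 0,"ry": -0.004,"rz": 0},
    {"dx": 0,"dy": 1,"dz": 130,"rx": 0,"ry": -0.004,"rz": 0},
    {"dx": 0,"dy": 1,"dz": 147,"rx": 0,"ry": -0.004,"rz": 0},
    {"dx": 0,"dy": 1,"dz": 155,"rx": 0,"ry": -0.004,"rz": 0},
    {"dx": 0,"dy": 1,"dz": 158,"rx": 0,"ry": -0.004,"rz": 0},
    {"dx": 0,"dy": 1,"dz": 158,"rx": 0,"ry": -0.004,"rz": 0},
  ],
)

```text
clock: 15.45
position: [0.5633, 0.3162, 0.1107]
eef_rot: [0.0, 1.0, 0.001, 0.001]
wrist_force: [-0.7, 0.0, -2.4]
gripper_width: 0.0422
```

```bash
python3 -c "
from h import *
rel(.5623,.3167,.102,-1.5708)"
```

```text
t 15.45 pos [0.5633 0.3162 0.1107] w 0.0422 F [-0.7  0.  -2.4]
d mm [-1.  -0.5  8.7] rv [ 0.    -0.003  0.003]
```

carry_out(
  increments=[
    {"dx": 0,"dy": 0,"dz": 5,"rx": 0,"ry": 0,"rz": 0},
    {"dx": 0,"dy": 0,"dz": 8,"rx": 0,"ry": 0,"rz": 0},
    {"dx": 0,"dy": 0,"dz": 9,"rx": 0,"ry": 0,"rz": 0},
    {"dx": 0,"dy": 0,"dz": 10,"rx": 0,"ry": 0,"rz": 0},
  ],
)

```text
clock: 15.78
position: [0.5642, 0.3164, 0.1021]
eef_rot: [-0.0, 1.0, 0.001, 0.002]
wrist_force: [-1.7, -2.3, 4.9]
gripper_width: 0.0422
```

carry_out(
  increments=[
    {"dx": 0,"dy": 0,"dz": 0,"rx": 0,"ry": 0,"rz": 0},
    {"dx": 0,"dy": 0,"dz": 0,"rx": 0,"ry": 0,"rz": 0},
    {"dx": 0,"dy": 0,"dz": 0,"rx": 0,"ry": 0,"rz": 0},
    {"dx": 0,"dy": 0,"dz": 0,"rx": 0,"ry": 0,"rz": 0},
    {"dx": 0,"dy": 0,"dz": 0,"rx": 0,"ry": 0,"rz": 0},
    {"dx": 0,"dy": 0,"dz": 0,"rx": 0,"ry": 0,"rz": 0},
  ],
  grip=0,
)

```text
clock: 16.28
position: [0.5642, 0.3165, 0.1022]
eef_rot: [-0.0, 1.0, 0.002, 0.003]
wrist_force: [-0.5, -1.0, -0.0]
gripper_width: 0.0774
```

carry_out(
  increments=[
    {"dx": 0,"dy": 0,"dz": -20,"rx": 0,"ry": 0,"rz": 0},
    {"dx": 0,"dy": 0,"dz": -60,"rx": 0,"ry": 0,"rz": 0},
    {"dx": 0,"dy": 0,"dz": -95,"rx": 0,"ry": 0,"rz": 0},
    {"dx": 0,"dy": 0,"dz": -115,"rx": 0,"ry": 0,"rz": 0},
    {"dx": 2,"dy": 35,"dz": -118,"rx": 0,"ry": 0,"rz": 0},
    {"dx": 4,"dy": 75,"dz": -118,"rx": 0,"ry": 0,"rz": 0},
    {"dx": 6,"dy": 115,"dz": -118,"rx": 0,"ry": 0,"rz": 0},
    {"dx": 8,"dy": 155,"dz": -118,"rx": 0,"ry": 0,"rz": 0},
  ],
)

```text
clock: 16.95
position: [0.5719, 0.1602, 0.2205]
eef_rot: [-0.0, 1.0, 0.002, 0.003]
wrist_force: [0.9, -0.3, -0.1]
gripper_width: 0.093
```

```bash
python3 -c "
from h import *
rel(.579,-.0302,.2,-1.5708)"
```

```text
t 16.95 pos [0.5719 0.1602 0.2205] w 0.093 F [ 0.9 -0.3 -0.1]
d mm [  6.2 190.5  20.5] rv [-0.    -0.006  0.004]
```

carry_out(
  increments=[
    {"dx": 1,"dy": 38,"dz": 0,"rx": 0,"ry": 0,"rz": 0},
    {"dx": 3,"dy": 77,"dz": 0,"rx": 0,"ry": 0,"rz": 0},
    {"dx": 4,"dy": 115,"dz": 10,"rx": 0,"ry": 0,"rz": 0},
    {"dx": 5,"dy": 152,"dz": 20,"rx": 0,"ry": 0,"rz": 0},
    {"dx": 6,"dy": 178,"dz": 40,"rx": 0,"ry": 0,"rz": 0},
    {"dx": 6,"dy": 190,"dz": 70,"rx": 0,"ry": 0,"rz": 0},
    {"dx": 6,"dy": 190,"dz": 100,"rx": 0,"ry": 0,"rz": 0},
    {"dx": 6,"dy": 190,"dz": 110,"rx": 0,"ry": 0,"rz": 0},
  ],
  grip=0.35,
)

```text
clock: 17.62
position: [0.5763, -0.0305, 0.1056]
eef_rot: [-0.001, 1.0, 0.001, -0.0]
wrist_force: [-0.3, 0.1, -0.6]
gripper_width: 0.0602
```

```bash
python3 -c "
from h import *
from plant import *
import cv2
rel(.579,-.0302,.034,-1.5708)
c=camera('side');cv2.imwrite('pics/s3.png',cv2.resize(c['img'][120:420,70:390,::-1],None,fx=2,fy=2))"
```

```text
t 17.62 pos [ 0.5763 -0.0305  0.1056] w 0.0602 F [-0.3  0.1 -0.6]
d mm [ 2.7 -0.2 71.6] rv [-0.001  0.001  0.002]
```

View pics/s3.png

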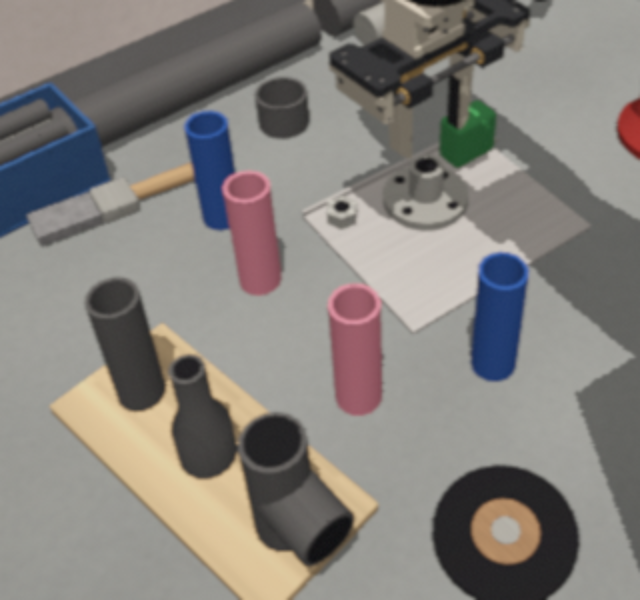

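The nipple (125,345), swage (205,420) and tee (290,480) all stand on the board, and the jaws hang over the flange neck at (427,175). I'll descend and grip.

carry_out(
  increments=[
    {"dx": 2,"dy": 0,"dz": 15,"rx": 0,"ry": 0,"rz": 0},
    {"dx": 2,"dy": 0,"dz": 45,"rx": 0,"ry": 0,"rz": 0},
    {"dx": 2,"dy": 0,"dz": 62,"rx": 0,"ry": 0,"rz": 0},
    {"dx": 2,"dy": 0,"dz": 69,"rx": 0,"ry": 0,"rz": 0},
    {"dx": 2,"dy": 0,"dz": 71,"rx": 0,"ry": 0,"rz": 0},
    {"dx": 2,"dy": 0,"dz": 71,"rx": 0,"ry": 0,"rz": 0},
  ],
)

```text
clock: 18.17
position: [0.5784, -0.0292, 0.0352]
eef_rot: [-0.001, 1.0, 0.002, -0.001]
wrist_force: [-0.3, -0.1, 0.4]
gripper_width: 0.0605
```

carry_out(
  increments=[
    {"dx": 0,"dy": 0,"dz": 0,"rx": 0,"ry": 0,"rz": 0},
    {"dx": 0,"dy": 0,"dz": 0,"rx": 0,"ry": 0,"rz": 0},
    {"dx": 0,"dy": 0,"dz": 0,"rx": 0,"ry": 0,"rz": 0},
    {"dx": 0,"dy": 0,"dz": 0,"rx": 0,"ry": 0,"rz": 0},
    {"dx": 0,"dy": 0,"dz": 0,"rx": 0,"ry": 0,"rz": 0},
    {"dx": 0,"dy": 0,"dz": 0,"rx": 0,"ry": 0,"rz": 0},
    {"dx": 0,"dy": 0,"dz": 0,"rx": 0,"ry": 0,"rz": 0},
  ],
  grip=1,
  force=40,
)

```text
clock: 18.75
position: [0.5793, -0.0296, 0.0364]
eef_rot: [-0.0, 1.0, 0.002, 0.0]
wrist_force: [-1.1, -1.9, 7.1]
gripper_width: 0.0356
```

carry_out(
  increments=[
    {"dx": 0,"dy": 0,"dz": -15,"rx": 0,"ry": 0,"rz": 0},
    {"dx": 0,"dy": 0,"dz": -50,"rx": 0,"ry": 0,"rz": 0},
    {"dx": 0,"dy": 0,"dz": -88,"rx": 0,"ry": 0,"rz": 0},
    {"dx": 0,"dy": 0,"dz": -125,"rx": 0,"ry": 0,"rz": 0},
    {"dx": -5,"dy": 15,"dz": -145,"rx": 0,"ry": 0,"rz": 0},
    {"dx": -16,"dy": 45,"dz": -150,"rx": 0,"ry": 0,"rz": 0},
    {"dx": -27,"dy": 80,"dz": -150,"rx": 0,"ry": 0,"rz": 0},
    {"dx": -39,"dy": 115,"dz": -150,"rx": 0,"ry": 0,"rz": 0},
  ],
)

```text
clock: 19.42
position: [0.5401, -0.1453, 0.1863]
eef_rot: [-0.0, 1.0, 0.003, 0.0]
wrist_force: [-0.0, -1.4, -5.6]
gripper_width: 0.0356
```

```bash
python3 -c "
from h import *
rel(.4776,-.319,.18,-1.5708)"
```

```text
t 19.42 pos [ 0.5401 -0.1453  0.1863] w 0.0356 F [-0.  -1.4 -5.6]
d mm [-63.5 173.3   6.1] rv [-0.001 -0.     0.006]
```

carry_out(
  increments=[
    {"dx": -13,"dy": 36,"dz": 2,"rx": 0,"ry": 0,"rz": 0},
    {"dx": -26,"dy": 72,"dz": 2,"rx": 0,"ry": 0,"rz": 0},
    {"dx": -40,"dy": 108,"dz": 2,"rx": 0,"ry": 0,"rz": 0},
    {"dx": -52,"dy": 140,"dz": 2,"rx": 0,"ry": 0,"rz": 0},
    {"dx": -60,"dy": 163,"dz": 2,"rx": 0,"ry": 0,"rz": 0.006},
    {"dx": -63,"dy": 172,"dz": 10,"rx": 0,"ry": 0,"rz": 0.006},
    {"dx": -63,"dy": 173,"dz": 25,"rx": 0,"ry": 0,"rz": 0.006},
    {"dx": -63,"dy": 173,"dz": 35,"rx": 0,"ry": 0,"rz": 0.006},
  ],
)

```text
clock: 20.08
position: [0.477, -0.3185, 0.1488]
eef_rot: [-0.001, 1.0, -0.001, -0.001]
wrist_force: [-0.1, -0.5, -5.4]
gripper_width: 0.0353
```

```bash
python3 -c "
from h import *
rel(.4776,-.319,.111,-1.5708)"
```

```text
t 20.08 pos [ 0.477  -0.3185  0.1488] w 0.0353 F [-0.1 -0.5 -5.4]
d mm [ 0.7  0.6 37.8] rv [-0.003  0.001 -0.002]
```

carry_out(
  increments=[
    {"dx": 1,"dy": 1,"dz": 12,"rx": 0,"ry": 0,"rz": 0},
    {"dx": 1,"dy": 1,"dz": 24,"rx": 0,"ry": 0,"rz": 0},
    {"dx": 1,"dy": 1,"dz": 31,"rx": 0,"ry": 0,"rz": 0},
    {"dx": 1,"dy": 1,"dz": 34,"rx": 0,"ry": 0,"rz": 0},
    {"dx": 1,"dy": 1,"dz": 36,"rx": 0,"ry": 0,"rz": 0},
    {"dx": 1,"dy": 1,"dz": 37,"rx": 0,"ry": 0,"rz": 0},
  ],
)

```text
clock: 20.58
position: [0.4783, -0.3192, 0.1119]
eef_rot: [-0.001, 1.0, -0.001, -0.001]
wrist_force: [-0.0, 0.1, -3.5]
gripper_width: 0.0356
```

```bash
python3 -c "
from h import *
from plant import *
import cv2
rel(.4776,-.319,.111,-1.5708)
c=camera('side');cv2.imwrite('pics/s4.png',cv2.resize(c['img'][90:240,330:500,::-1],None,fx=4,fy=4))"
```

```text
t 20.58 pos [ 0.4783 -0.3192  0.1119] w 0.0356 F [-0.   0.1 -3.5]
d mm [-0.7 -0.2  0.9] rv [-0.003  0.001 -0.001]
```

View pics/s4.png

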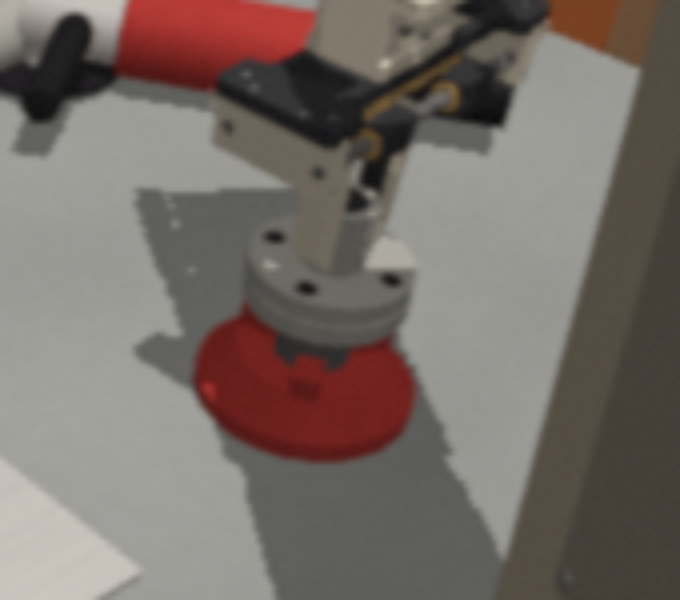

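The flange (rims at (330,275) and (330,300)) sits flush with the mating flange and is centred on it. I'll set it down, release and rise.

carry_out(
  increments=[
    {"dx": 0,"dy": 0,"dz": 1,"rx": 0,"ry": 0,"rz": 0},
    {"dx": 0,"dy": 0,"dz": 2,"rx": 0,"ry": 0,"rz": 0},
    {"dx": 0,"dy": 0,"dz": 2,"rx": 0,"ry": 0,"rz": 0},
  ],
)

```text
clock: 20.88
position: [0.4786, -0.3196, 0.1106]
eef_rot: [-0.001, 1.0, -0.001, -0.0]
wrist_force: [-0.5, -0.7, -3.9]
gripper_width: 0.0353
```

carry_out(
  increments=[
    {"dx": 0,"dy": 0,"dz": 0,"rx": 0,"ry": 0,"rz": 0},
    {"dx": 0,"dy": 0,"dz": 0,"rx": 0,"ry": 0,"rz": 0},
    {"dx": 0,"dy": 0,"dz": 0,"rx": 0,"ry": 0,"rz": 0},
    {"dx": 0,"dy": 0,"dz": 0,"rx": 0,"ry": 0,"rz": 0},
    {"dx": 0,"dy": 0,"dz": 0,"rx": 0,"ry": 0,"rz": 0},
    {"dx": 0,"dy": 0,"dz": 0,"rx": 0,"ry": 0,"rz": 0},
  ],
  grip=0,
)

```text
clock: 21.38
position: [0.4787, -0.3197, 0.1108]
eef_rot: [-0.001, 1.0, -0.001, 0.0]
wrist_force: [-0.2, 0.5, -0.3]
gripper_width: 0.071
```

carry_out(
  increments=[
    {"dx": 0,"dy": 0,"dz": -15,"rx": 0,"ry": 0,"rz": 0},
    {"dx": 0,"dy": 0,"dz": -50,"rx": 0,"ry": 0,"rz": 0},
    {"dx": 0,"dy": 0,"dz": -88,"rx": 0,"ry": 0,"rz": 0},
    {"dx": 0,"dy": 0,"dz": -115,"rx": 0,"ry": 0,"rz": 0},
    {"dx": 5,"dy": -35,"dz": -118,"rx": 0,"ry": 0,"rz": 0},
    {"dx": 10,"dy": -75,"dz": -118,"rx": 0,"ry": 0,"rz": 0},
    {"dx": 15,"dy": -115,"dz": -118,"rx": 0,"ry": 0,"rz": 0},
    {"dx": 20,"dy": -155,"dz": -118,"rx": 0,"ry": 0,"rz": 0},
  ],
)

```text
clock: 22.05
position: [0.4989, -0.1636, 0.2295]
eef_rot: [-0.001, 1.0, -0.001, 0.001]
wrist_force: [0.0, 1.3, -0.4]
gripper_width: 0.0934
```

```bash
python3 -c "
from h import *
from plant import *
import cv2
rel(.5642,.3165,.225,-1.5708)
c=camera('top');a=c['img'][205:290,405:490,::-1];b=c['img'][165:315,95:200,::-1]
cv2.imwrite('pics/t5.png',cv2.hconcat([cv2.resize(b,(420,600),interpolation=2),cv2.resize(a,(360,600)[0:1]*2,interpolation=2) if 0 else cv2.copyMakeBorder(cv2.resize(a,(375,375),interpolation=2),0,225,0,0,0)]))"
```

```text
t 22.05 pos [ 0.4989 -0.1636  0.2295] w 0.0934 F [ 0.   1.3 -0.4]
d mm [  63.9 -480.3    5.2] rv [-0.001 -0.001 -0.003]
```

View pics/t5.png

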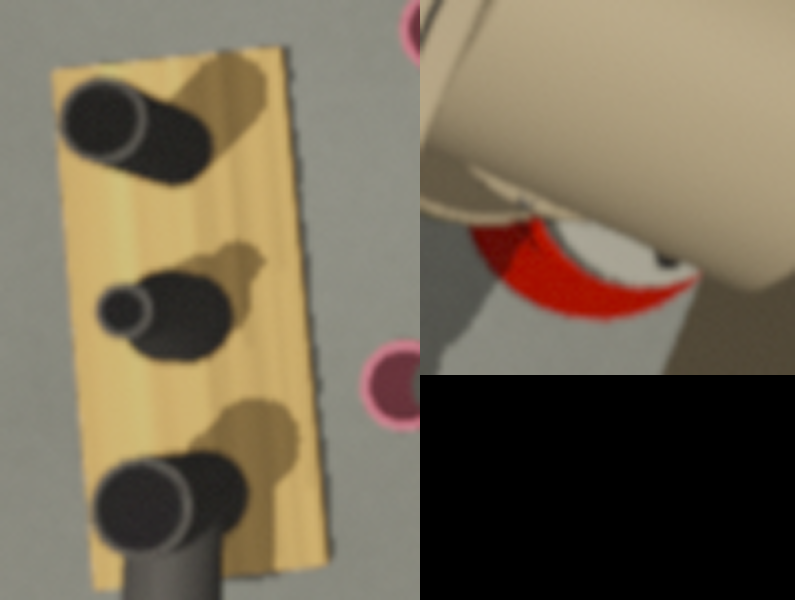

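Top view: all three fittings stand on the board, with tops at crop (103,120), (125,312) and (142,505). The arm hides the stand, so I'll check that later. Next I bring back the nipple.

carry_out(
  increments=[
    {"dx": 5,"dy": -38,"dz": 3,"rx": 0,"ry": 0,"rz": 0},
    {"dx": 10,"dy": -78,"dz": 3,"rx": 0,"ry": 0,"rz": 0},
    {"dx": 15,"dy": -118,"dz": 3,"rx": 0,"ry": 0,"rz": 0},
    {"dx": 20,"dy": -158,"dz": 3,"rx": 0,"ry": 0,"rz": 0},
    {"dx": 25,"dy": -198,"dz": 3,"rx": 0,"ry": 0,"rz": 0},
    {"dx": 30,"dy": -238,"dz": 3,"rx": 0,"ry": 0,"rz": 0},
    {"dx": 36,"dy": -278,"dz": 3,"rx": 0,"ry": 0,"rz": 0},
    {"dx": 42,"dy": -318,"dz": 3,"rx": 0,"ry": 0,"rz": 0},
  ],
  grip=0.25,
)

```text
clock: 22.77
position: [0.5415, 0.1633, 0.2285]
eef_rot: [-0.003, 1.0, 0.001, 0.001]
wrist_force: [0.6, -1.7, 0.2]
gripper_width: 0.0698
```

carry_out(
  increments=[
    {"dx": 5,"dy": -38,"dz": 0,"rx": 0,"ry": 0,"rz": 0},
    {"dx": 10,"dy": -76,"dz": 0,"rx": 0,"ry": 0,"rz": 0},
    {"dx": 15,"dy": -114,"dz": 0,"rx": 0,"ry": 0,"rz": 0},
    {"dx": 20,"dy": -145,"dz": 0,"rx": 0,"ry": 0,"rz": 0},
    {"dx": 22,"dy": -160,"dz": 0,"rx": 0,"ry": 0,"rz": 0},
    {"dx": 22,"dy": -162,"dz": 20,"rx": 0,"ry": 0,"rz": 0},
    {"dx": 22,"dy": -162,"dz": 45,"rx": 0,"ry": 0,"rz": 0},
    {"dx": 22,"dy": -162,"dz": 55,"rx": 0,"ry": 0,"rz": 0},
  ],
)

```text
clock: 23.43
position: [0.562, 0.3255, 0.1708]
eef_rot: [-0.002, 1.0, 0.001, -0.001]
wrist_force: [-0.8, 0.2, -1.3]
gripper_width: 0.0699
```

```bash
python3 -c "
from h import *
rel(.5642,.3165,.101,-1.5708)"
```

```text
t 23.43 pos [0.562  0.3255 0.1708] w 0.0699 F [-0.8  0.2 -1.3]
d mm [ 2.3  9.3 69.7] rv [-0.004  0.002  0.003]
```

carry_out(
  increments=[
    {"dx": 2,"dy": 7,"dz": 3,"rx": -0.004,"ry": 0.002,"rz": 0.003},
    {"dx": 2,"dy": 9,"dz": 15,"rx": -0.004,"ry": 0.002,"rz": 0.003},
    {"dx": 2,"dy": 9,"dz": 45,"rx": -0.004,"ry": 0.002,"rz": 0.003},
    {"dx": 2,"dy": 9,"dz": 62,"rx": -0.004,"ry": 0.002,"rz": 0.003},
    {"dx": 2,"dy": 9,"dz": 69,"rx": -0.004,"ry": 0.002,"rz": 0.003},
    {"dx": 2,"dy": 9,"dz": 70,"rx": -0.004,"ry": 0.002,"rz": 0.003},
    {"dx": 2,"dy": 9,"dz": 70,"rx": -0.004,"ry": 0.002,"rz": 0.003},
  ],
)

```text
clock: 24.02
position: [0.5643, 0.3165, 0.1015]
eef_rot: [-0.0, 1.0, -0.0, 0.0]
wrist_force: [0.2, -0.2, 0.4]
gripper_width: 0.0697
```

carry_out(
  increments=[
    {"dx": 0,"dy": 0,"dz": 0,"rx": 0,"ry": 0,"rz": 0},
    {"dx": 0,"dy": 0,"dz": 0,"rx": 0,"ry": 0,"rz": 0},
    {"dx": 0,"dy": 0,"dz": 0,"rx": 0,"ry": 0,"rz": 0},
    {"dx": 0,"dy": 0,"dz": 0,"rx": 0,"ry": 0,"rz": 0},
    {"dx": 0,"dy": 0,"dz": 0,"rx": 0,"ry": 0,"rz": 0},
    {"dx": 0,"dy": 0,"dz": 0,"rx": 0,"ry": 0,"rz": 0},
    {"dx": 0,"dy": 0,"dz": 0,"rx": 0,"ry": 0,"rz": 0},
    {"dx": 0,"dy": 0,"dz": 0,"rx": 0,"ry": 0,"rz": 0},
  ],
  grip=1,
  force=35,
)

```text
clock: 24.68
position: [0.5648, 0.3166, 0.1023]
eef_rot: [-0.0, 1.0, -0.0, 0.001]
wrist_force: [0.2, -1.2, 5.4]
gripper_width: 0.042
```

carry_out(
  increments=[
    {"dx": 0,"dy": 0,"dz": -15,"rx": 0,"ry": 0,"rz": 0},
    {"dx": 0,"dy": 0,"dz": -50,"rx": 0,"ry": 0,"rz": 0},
    {"dx": 0,"dy": 0,"dz": -88,"rx": 0,"ry": 0,"rz": 0},
    {"dx": 0,"dy": 0,"dz": -126,"rx": 0,"ry": 0,"rz": 0},
    {"dx": 0,"dy": 0,"dz": -158,"rx": 0,"ry": 0,"rz": 0},
    {"dx": 0,"dy": 10,"dz": -176,"rx": 0,"ry": 0,"rz": 0},
    {"dx": -1,"dy": 40,"dz": -178,"rx": 0,"ry": 0,"rz": 0},
    {"dx": -3,"dy": 75,"dz": -178,"rx": 0,"ry": 0,"rz": 0},
  ],
)

```text
clock: 25.35
position: [0.5615, 0.2426, 0.2814]
eef_rot: [-0.001, 1.0, 0.001, 0.002]
wrist_force: [0.5, -0.8, -5.1]
gripper_width: 0.042
```

```bash
python3 -c "
from h import *
rel(.553,.0491,.275,-1.5708)"
```

```text
t 25.35 pos [0.5615 0.2426 0.2814] w 0.042 F [ 0.5 -0.8 -5.1]
d mm [ -9.  193.5   6. ] rv [-0.002 -0.004  0.002]
```

carry_out(
  increments=[
    {"dx": -2,"dy": 38,"dz": 4,"rx": 0,"ry": 0,"rz": 0},
    {"dx": -3,"dy": 76,"dz": 4,"rx": 0,"ry": 0,"rz": 0},
    {"dx": -5,"dy": 114,"dz": 4,"rx": 0,"ry": 0,"rz": 0},
    {"dx": -7,"dy": 150,"dz": 4,"rx": 0,"ry": 0,"rz": 0},
    {"dx": -8,"dy": 178,"dz": 4,"rx": 0,"ry": 0,"rz": 0},
    {"dx": -8,"dy": 190,"dz": 4,"rx": 0,"ry": 0,"rz": 0},
    {"dx": -8,"dy": 193,"dz": 15,"rx": 0,"ry": 0,"rz": 0},
    {"dx": -8,"dy": 193,"dz": 35,"rx": 0,"ry": 0,"rz": 0},
  ],
)

```text
clock: 26.02
position: [0.5553, 0.0491, 0.2472]
eef_rot: [-0.001, 1.0, 0.0, 0.004]
wrist_force: [1.3, -0.0, -3.9]
gripper_width: 0.0425
```

```bash
python3 -c "
from h import *
rel(.5536,.0492,.0963,-1.5708)"
```

```text
t 26.02 pos [0.5553 0.0491 0.2472] w 0.0425 F [ 1.3 -0.  -3.9]
d mm [ -2.8   0.3 150.9] rv [-0.002 -0.008  0.   ]
```

carry_out(
  increments=[
    {"dx": -1,"dy": 0,"dz": 30,"rx": 0,"ry": -0.004,"rz": 0},
    {"dx": -2,"dy": 0,"dz": 65,"rx": 0,"ry": -0.006,"rz": 0},
    {"dx": -2,"dy": 0,"dz": 98,"rx": 0,"ry": -0.006,"rz": 0},
    {"dx": -2,"dy": 0,"dz": 122,"rx": 0,"ry": -0.006,"rz": 0},
    {"dx": -2,"dy": 0,"dz": 135,"rx": 0,"ry": -0.006,"rz": 0},
    {"dx": -2,"dy": 0,"dz": 142,"rx": 0,"ry": -0.006,"rz": 0},
    {"dx": -2,"dy": 0,"dz": 143,"rx": 0,"ry": -0.006,"rz": 0},
    {"dx": -2,"dy": 0,"dz": 143,"rx": 0,"ry": -0.006,"rz": 0},
  ],
)

```text
clock: 26.68
position: [0.555, 0.0499, 0.105]
eef_rot: [-0.001, 1.0, 0.0, 0.001]
wrist_force: [-0.1, -0.5, -3.7]
gripper_width: 0.0426
```

```bash
python3 -c "
from h import *
rel(.5536,.0492,.0963,-1.5708)"
```

```text
t 26.68 pos [0.555  0.0499 0.105 ] w 0.0426 F [-0.1 -0.5 -3.7]
d mm [-1.4  0.7  8.6] rv [-0.002 -0.002  0.001]
```

Set down, release, rise, then go back for the swage at TCP (0.4756, 0.306, 0.100).

carry_out(
  increments=[
    {"dx": -1,"dy": 1,"dz": 5,"rx": 0,"ry": 0,"rz": 0},
    {"dx": -1,"dy": 1,"dz": 8,"rx": 0,"ry": 0,"rz": 0},
    {"dx": -1,"dy": 1,"dz": 9,"rx": 0,"ry": 0,"rz": 0},
    {"dx": -1,"dy": 1,"dz": 9,"rx": 0,"ry": 0,"rz": 0},
  ],
)

```text
clock: 27.02
position: [0.5542, 0.0489, 0.0963]
eef_rot: [-0.001, 1.0, 0.0, 0.001]
wrist_force: [0.2, 0.0, -3.4]
gripper_width: 0.042
```

carry_out(
  increments=[
    {"dx": 0,"dy": 0,"dz": 0,"rx": 0,"ry": 0,"rz": 0},
    {"dx": 0,"dy": 0,"dz": 0,"rx": 0,"ry": 0,"rz": 0},
    {"dx": 0,"dy": 0,"dz": 0,"rx": 0,"ry": 0,"rz": 0},
    {"dx": 0,"dy": 0,"dz": 0,"rx": 0,"ry": 0,"rz": 0},
    {"dx": 0,"dy": 0,"dz": 0,"rx": 0,"ry": 0,"rz": 0},
    {"dx": 0,"dy": 0,"dz": 0,"rx": 0,"ry": 0,"rz": 0},
  ],
  grip=0,
)

```text
clock: 27.52
position: [0.5544, 0.0489, 0.0966]
eef_rot: [-0.001, 1.0, 0.0, 0.002]
wrist_force: [-0.1, 0.1, -0.2]
gripper_width: 0.0772
```

carry_out(
  increments=[
    {"dx": 0,"dy": 0,"dz": -20,"rx": 0,"ry": 0,"rz": 0},
    {"dx": 0,"dy": 0,"dz": -60,"rx": 0,"ry": 0,"rz": 0},
    {"dx": 0,"dy": 0,"dz": -100,"rx": 0,"ry": 0,"rz": 0},
    {"dx": 0,"dy": 0,"dz": -122,"rx": 0,"ry": 0,"rz": 0},
    {"dx": -9,"dy": -30,"dz": -125,"rx": 0,"ry": 0,"rz": 0},
    {"dx": -20,"dy": -66,"dz": -125,"rx": 0,"ry": 0,"rz": 0},
    {"dx": -31,"dy": -102,"dz": -125,"rx": 0,"ry": 0,"rz": 0},
    {"dx": -42,"dy": -138,"dz": -125,"rx": 0,"ry": 0,"rz": 0},
  ],
)

```text
clock: 28.18
position: [0.5114, 0.1877, 0.2222]
eef_rot: [-0.001, 1.0, -0.0, 0.002]
wrist_force: [0.3, 0.7, -0.4]
gripper_width: 0.0929
```

```bash
python3 -c "
from h import *
rel(.4756,.306,.17,-1.5708)"
```

```text
t 28.18 pos [0.5114 0.1877 0.2222] w 0.0929 F [ 0.3  0.7 -0.4]
d mm [ -36.1 -118.1   52.4] rv [-0.003 -0.004 -0.   ]
```

carry_out(
  increments=[
    {"dx": -11,"dy": -36,"dz": 0,"rx": 0,"ry": 0,"rz": 0},
    {"dx": -22,"dy": -72,"dz": 0,"rx": 0,"ry": 0,"rz": 0},
    {"dx": -31,"dy": -101,"dz": 0,"rx": 0,"ry": 0,"rz": 0},
    {"dx": -36,"dy": -115,"dz": 5,"rx": 0,"ry": 0,"rz": 0},
    {"dx": -36,"dy": -118,"dz": 25,"rx": 0,"ry": 0,"rz": 0},
    {"dx": -36,"dy": -118,"dz": 45,"rx": 0,"ry": 0,"rz": 0},
    {"dx": -36,"dy": -118,"dz": 52,"rx": 0,"ry": 0,"rz": 0},
    {"dx": -36,"dy": -118,"dz": 52,"rx": 0,"ry": 0,"rz": 0},
  ],
  grip=0.35,
)

```text
clock: 28.85
position: [0.4741, 0.3051, 0.1678]
eef_rot: [-0.0, 1.0, -0.0, 0.0]
wrist_force: [-0.9, -0.1, 0.2]
gripper_width: 0.0609
```

```bash
python3 -c "
from h import *
rel(.4756,.306,.1,-1.5708)"
```

```text
t 28.85 pos [0.4741 0.3051 0.1678] w 0.0609 F [-0.9 -0.1  0.2]
d mm [ 1.4 -0.8 67.8] rv [-0. -0. -0.]
```

carry_out(
  increments=[
    {"dx": 1,"dy": -1,"dz": 15,"rx": 0,"ry": 0,"rz": 0},
    {"dx": 1,"dy": -1,"dz": 42,"rx": 0,"ry": 0,"rz": 0},
    {"dx": 1,"dy": -1,"dz": 60,"rx": 0,"ry": 0,"rz": 0},
    {"dx": 1,"dy": -1,"dz": 67,"rx": 0,"ry": 0,"rz": 0},
    {"dx": 1,"dy": -1,"dz": 68,"rx": 0,"ry": 0,"rz": 0},
    {"dx": 1,"dy": -1,"dz": 68,"rx": 0,"ry": 0,"rz": 0},
    {"dx": 1,"dy": -1,"dz": 68,"rx": 0,"ry": 0,"rz": 0},
  ],
)

```text
clock: 29.43
position: [0.4764, 0.3066, 0.1018]
eef_rot: [-0.001, 1.0, -0.0, 0.001]
wrist_force: [-0.0, -0.1, 1.2]
gripper_width: 0.0606
```

carry_out(
  increments=[
    {"dx": 0,"dy": 0,"dz": 0,"rx": 0,"ry": 0,"rz": 0},
    {"dx": 0,"dy": 0,"dz": 0,"rx": 0,"ry": 0,"rz": 0},
    {"dx": 0,"dy": 0,"dz": 0,"rx": 0,"ry": 0,"rz": 0},
    {"dx": 0,"dy": 0,"dz": 0,"rx": 0,"ry": 0,"rz": 0},
    {"dx": 0,"dy": 0,"dz": 0,"rx": 0,"ry": 0,"rz": 0},
    {"dx": 0,"dy": 0,"dz": 0,"rx": 0,"ry": 0,"rz": 0},
    {"dx": 0,"dy": 0,"dz": 0,"rx": 0,"ry": 0,"rz": 0},
    {"dx": 0,"dy": 0,"dz": 0,"rx": 0,"ry": 0,"rz": 0},
  ],
  grip=1,
  force=35,
)

```text
clock: 30.1
position: [0.4764, 0.3066, 0.1019]
eef_rot: [-0.001, 1.0, -0.0, 0.001]
wrist_force: [1.1, -0.5, -0.1]
gripper_width: 0.0266
```

carry_out(
  increments=[
    {"dx": 0,"dy": 0,"dz": -15,"rx": 0,"ry": 0,"rz": 0},
    {"dx": 0,"dy": 0,"dz": -50,"rx": 0,"ry": 0,"rz": 0},
    {"dx": 0,"dy": 0,"dz": -88,"rx": 0,"ry": 0,"rz": 0},
    {"dx": 0,"dy": 0,"dz": -126,"rx": 0,"ry": 0,"rz": 0},
    {"dx": 0,"dy": 0,"dz": -158,"rx": 0,"ry": 0,"rz": 0},
    {"dx": 1,"dy": 12,"dz": -174,"rx": 0,"ry": 0,"rz": 0},
    {"dx": 3,"dy": 42,"dz": -176,"rx": 0,"ry": 0,"rz": 0},
    {"dx": 5,"dy": 78,"dz": -176,"rx": 0,"ry": 0,"rz": 0},
  ],
)

```text
clock: 30.77
position: [0.481, 0.2291, 0.2788]
eef_rot: [-0.001, 1.0, 0.001, 0.002]
wrist_force: [0.7, -0.7, -5.9]
gripper_width: 0.0264
```

```bash
python3 -c "
from h import *
rel(.4989,-.0234,.275,-1.5708)"
```

```text
t 30.77 pos [0.481  0.2291 0.2788] w 0.0264 F [ 0.7 -0.7 -5.9]
d mm [ 17.2 252.5   3.2] rv [-0.003 -0.004  0.003]
```

carry_out(
  increments=[
    {"dx": 3,"dy": 38,"dz": 3,"rx": 0,"ry": 0,"rz": 0},
    {"dx": 5,"dy": 78,"dz": 3,"rx": 0,"ry": 0,"rz": 0},
    {"dx": 8,"dy": 118,"dz": 3,"rx": 0,"ry": 0,"rz": 0},
    {"dx": 11,"dy": 158,"dz": 3,"rx": 0,"ry": 0,"rz": 0},
    {"dx": 14,"dy": 196,"dz": 3,"rx": 0,"ry": 0,"rz": 0},
    {"dx": 17,"dy": 228,"dz": 3,"rx": 0,"ry": 0,"rz": 0},
    {"dx": 18,"dy": 247,"dz": 3,"rx": 0,"ry": 0,"rz": 0},
    {"dx": 18,"dy": 252,"dz": 5,"rx": 0,"ry": 0,"rz": 0},
  ],
)

```text
clock: 31.43
position: [0.4992, -0.0261, 0.2722]
eef_rot: [-0.001, 1.0, -0.0, 0.001]
wrist_force: [0.5, 0.8, -4.8]
gripper_width: 0.0265
```

carry_out(
  increments=[
    {"dx": 0,"dy": 0,"dz": 15,"rx": 0,"ry": 0,"rz": 0},
    {"dx": 0,"dy": 0,"dz": 50,"rx": 0,"ry": 0,"rz": 0},
    {"dx": 0,"dy": 0,"dz": 88,"rx": 0,"ry": 0,"rz": 0},
    {"dx": 0,"dy": 0,"dz": 122,"rx": 0,"ry": 0,"rz": 0},
    {"dx": 0,"dy": 0,"dz": 145,"rx": 0,"ry": 0,"rz": 0},
    {"dx": 0,"dy": 0,"dz": 158,"rx": 0,"ry": 0,"rz": 0},
    {"dx": 0,"dy": 0,"dz": 163,"rx": 0,"ry": 0,"rz": 0},
    {"dx": 0,"dy": 0,"dz": 164,"rx": 0,"ry": 0,"rz": 0},
  ],
)

```text
clock: 32.1
position: [0.498, -0.025, 0.1061]
eef_rot: [-0.001, 1.0, -0.0, -0.001]
wrist_force: [0.0, -0.2, -5.4]
gripper_width: 0.0262
```

```bash
python3 -c "
from h import *
rel(.4997,-.0234,.0959,-1.5708)"
```

```text
t 32.1 pos [ 0.498  -0.025   0.1061] w 0.0262 F [ 0.  -0.2 -5.4]
d mm [ 1.7 -1.6 10.2] rv [-0.003  0.001 -0.001]
```

carry_out(
  increments=[
    {"dx": 2,"dy": -2,"dz": 5,"rx": 0,"ry": 0,"rz": 0},
    {"dx": 2,"dy": -2,"dz": 9,"rx": 0,"ry": 0,"rz": 0},
    {"dx": 2,"dy": -2,"dz": 10,"rx": 0,"ry": 0,"rz": 0},
    {"dx": 2,"dy": -2,"dz": 11,"rx": 0,"ry": 0,"rz": 0},
  ],
)

```text
clock: 32.43
position: [0.5005, -0.0229, 0.0959]
eef_rot: [-0.001, 1.0, -0.0, -0.0]
wrist_force: [-3.4, 0.5, 4.2]
gripper_width: 0.0264
```

carry_out(
  increments=[
    {"dx": 0,"dy": 0,"dz": 0,"rx": 0,"ry": 0,"rz": 0},
    {"dx": 0,"dy": 0,"dz": 0,"rx": 0,"ry": 0,"rz": 0},
    {"dx": 0,"dy": 0,"dz": 0,"rx": 0,"ry": 0,"rz": 0},
    {"dx": 0,"dy": 0,"dz": 0,"rx": 0,"ry": 0,"rz": 0},
    {"dx": 0,"dy": 0,"dz": 0,"rx": 0,"ry": 0,"rz": 0},
    {"dx": 0,"dy": 0,"dz": 0,"rx": 0,"ry": 0,"rz": 0},
  ],
  grip=0,
)

```text
clock: 32.93
position: [0.5007, -0.023, 0.0962]
eef_rot: [-0.001, 1.0, -0.0, 0.0]
wrist_force: [-1.0, 0.5, -0.2]
gripper_width: 0.0623
```

carry_out(
  increments=[
    {"dx": 0,"dy": 0,"dz": -20,"rx": 0,"ry": 0,"rz": 0},
    {"dx": 0,"dy": 0,"dz": -60,"rx": 0,"ry": 0,"rz": 0},
    {"dx": 0,"dy": 0,"dz": -100,"rx": 0,"ry": 0,"rz": 0},
    {"dx": 0,"dy": 0,"dz": -122,"rx": 0,"ry": 0,"rz": 0},
    {"dx": -11,"dy": -30,"dz": -125,"rx": 0,"ry": 0,"rz": 0},
    {"dx": -24,"dy": -66,"dz": -125,"rx": 0,"ry": 0,"rz": 0},
    {"dx": -37,"dy": -103,"dz": -125,"rx": 0,"ry": 0,"rz": 0},
    {"dx": -50,"dy": -140,"dz": -125,"rx": 0,"ry": 0,"rz": 0},
  ],
)

```text
clock: 33.6
position: [0.4502, 0.1178, 0.2219]
eef_rot: [-0.001, 1.0, -0.001, 0.0]
wrist_force: [0.5, 0.3, 0.5]
gripper_width: 0.0931
```

```bash
python3 -c "
from h import *
rel(.3864,.2946,.17,-1.5708)"
```

```text
t 33.6 pos [0.4502 0.1178 0.2219] w 0.0931 F [0.5 0.3 0.5]
d mm [ -64.1 -176.5   52.4] rv [-0.003 -0.001 -0.002]
```

carry_out(
  increments=[
    {"dx": -13,"dy": -37,"dz": 0,"rx": 0,"ry": 0,"rz": 0},
    {"dx": -26,"dy": -74,"dz": 0,"rx": 0,"ry": 0,"rz": 0},
    {"dx": -39,"dy": -111,"dz": 0,"rx": 0,"ry": 0,"rz": 0},
    {"dx": -52,"dy": -146,"dz": 0,"rx": 0,"ry": 0,"rz": 0},
    {"dx": -61,"dy": -168,"dz": 5,"rx": 0,"ry": 0,"rz": 0},
    {"dx": -64,"dy": -176,"dz": 20,"rx": 0,"ry": 0,"rz": 0},
    {"dx": -64,"dy": -176,"dz": 42,"rx": 0,"ry": 0,"rz": 0},
    {"dx": -64,"dy": -176,"dz": 50,"rx": 0,"ry": 0,"rz": 0},
  ],
  grip=0.15,
)

```text
clock: 34.27
position: [0.3849, 0.2941, 0.1697]
eef_rot: [-0.001, 1.0, 0.0, -0.001]
wrist_force: [-0.7, -0.3, -0.2]
gripper_width: 0.0794
```

```bash
python3 -c "
from h import *
rel(.3864,.2946,.098,-1.5708)"
```

```text
t 34.27 pos [0.3849 0.2941 0.1697] w 0.0794 F [-0.7 -0.3 -0.2]
d mm [ 1.6 -0.4 71.7] rv [-0.001  0.002  0.   ]
```

carry_out(
  increments=[
    {"dx": 1.5,"dy": 0,"dz": 15,"rx": 0,"ry": 0,"rz": 0},
    {"dx": 1.5,"dy": 0,"dz": 43,"rx": 0,"ry": 0,"rz": 0},
    {"dx": 1.5,"dy": 0,"dz": 63,"rx": 0,"ry": 0,"rz": 0},
    {"dx": 1.5,"dy": 0,"dz": 70,"rx": 0,"ry": 0,"rz": 0},
    {"dx": 1.5,"dy": 0,"dz": 72,"rx": 0,"ry": 0,"rz": 0},
    {"dx": 1.5,"dy": 0,"dz": 72,"rx": 0,"ry": 0,"rz": 0},
    {"dx": 1.5,"dy": 0,"dz": 72,"rx": 0,"ry": 0,"rz": 0},
  ],
)

```text
clock: 34.85
position: [0.3873, 0.2946, 0.0992]
eef_rot: [-0.001, 1.0, -0.0, -0.0]
wrist_force: [0.4, 1.2, -1.1]
gripper_width: 0.0788
```

carry_out(
  increments=[
    {"dx": 0,"dy": 0,"dz": 0,"rx": 0,"ry": 0,"rz": 0},
    {"dx": 0,"dy": 0,"dz": 0,"rx": 0,"ry": 0,"rz": 0},
    {"dx": 0,"dy": 0,"dz": 0,"rx": 0,"ry": 0,"rz": 0},
    {"dx": 0,"dy": 0,"dz": 0,"rx": 0,"ry": 0,"rz": 0},
    {"dx": 0,"dy": 0,"dz": 0,"rx": 0,"ry": 0,"rz": 0},
    {"dx": 0,"dy": 0,"dz": 0,"rx": 0,"ry": 0,"rz": 0},
    {"dx": 0,"dy": 0,"dz": 0,"rx": 0,"ry": 0,"rz": 0},
    {"dx": 0,"dy": 0,"dz": 0,"rx": 0,"ry": 0,"rz": 0},
  ],
  grip=1,
  force=35,
)

```text
clock: 35.52
position: [0.3874, 0.2945, 0.0994]
eef_rot: [-0.001, 1.0, -0.0, 0.0]
wrist_force: [-0.6, -1.2, 3.4]
gripper_width: 0.0478
```

carry_out(
  increments=[
    {"dx": 0,"dy": 0,"dz": -15,"rx": 0,"ry": 0,"rz": 0},
    {"dx": 0,"dy": 0,"dz": -50,"rx": 0,"ry": 0,"rz": 0},
    {"dx": 0,"dy": 0,"dz": -88,"rx": 0,"ry": 0,"rz": 0},
    {"dx": 0,"dy": 0,"dz": -126,"rx": 0,"ry": 0,"rz": 0},
    {"dx": 0,"dy": 0,"dz": -162,"rx": 0,"ry": 0,"rz": 0},
    {"dx": 2,"dy": 8,"dz": -186,"rx": 0,"ry": 0,"rz": 0},
    {"dx": 12,"dy": 32,"dz": -195,"rx": 0,"ry": 0,"rz": 0},
    {"dx": 25,"dy": 66,"dz": -195,"rx": 0,"ry": 0,"rz": 0},
  ],
)

```text
clock: 36.18
position: [0.4126, 0.2296, 0.2966]
eef_rot: [-0.002, 1.0, 0.002, 0.001]
wrist_force: [2.0, -0.8, -8.4]
gripper_width: 0.0473
```

```bash
python3 -c "
from h import *
rel(.5395,-.1034,.29,-1.5708)"
```

```text
t 36.18 pos [0.4126 0.2296 0.2966] w 0.0473 F [ 2.  -0.8 -8.4]
d mm [125.7 333.5   5.4] rv [-0.005 -0.003  0.004]
```

carry_out(
  increments=[
    {"dx": 14,"dy": 37,"dz": 2,"rx": 0,"ry": 0,"rz": 0},
    {"dx": 28,"dy": 74,"dz": 2,"rx": 0,"ry": 0,"rz": 0},
    {"dx": 42,"dy": 112,"dz": 2,"rx": 0,"ry": 0,"rz": 0},
    {"dx": 56,"dy": 149,"dz": 2,"rx": 0,"ry": 0,"rz": 0},
    {"dx": 70,"dy": 186,"dz": 2,"rx": 0,"ry": 0,"rz": 0},
    {"dx": 84,"dy": 223,"dz": 2,"rx": 0,"ry": 0,"rz": 0},
    {"dx": 98,"dy": 260,"dz": 2,"rx": 0,"ry": 0,"rz": 0},
    {"dx": 111,"dy": 296,"dz": 2,"rx": 0,"ry": 0,"rz": 0},
  ],
)

```text
clock: 36.85
position: [0.5242, -0.0678, 0.2914]
eef_rot: [-0.003, 1.0, 0.002, -0.0]
wrist_force: [1.4, 1.9, -7.6]
gripper_width: 0.0475
```

carry_out(
  increments=[
    {"dx": 9,"dy": 25,"dz": 0,"rx": 0,"ry": 0,"rz": 0},
    {"dx": 14,"dy": 36,"dz": 0,"rx": 0,"ry": 0,"rz": 0},
    {"dx": 15,"dy": 38,"dz": 10,"rx": 0,"ry": 0,"rz": 0},
    {"dx": 15,"dy": 38,"dz": 40,"rx": 0,"ry": 0,"rz": 0},
    {"dx": 15,"dy": 38,"dz": 78,"rx": 0,"ry": 0,"rz": 0},
    {"dx": 15,"dy": 38,"dz": 115,"rx": 0,"ry": 0,"rz": 0},
    {"dx": 15,"dy": 38,"dz": 140,"rx": 0,"ry": 0,"rz": 0},
    {"dx": 15,"dy": 38,"dz": 152,"rx": 0,"ry": 0,"rz": 0},
  ],
)

```text
clock: 37.52
position: [0.5351, -0.1023, 0.1324]
eef_rot: [-0.005, 1.0, 0.002, -0.005]
wrist_force: [-1.1, 0.6, -9.1]
gripper_width: 0.0477
```

```bash
python3 -c "
from h import *
rel(.5403,-.1036,.0934,-1.5708)"
```

```text
t 37.52 pos [ 0.5351 -0.1023  0.1324] w 0.0477 F [-1.1  0.6 -9.1]
d mm [ 5.6  1.7 38.9] rv [-0.009  0.01   0.004]
```

carry_out(
  increments=[
    {"dx": 5,"dy": 1,"dz": 8,"rx": -0.008,"ry": 0.008,"rz": 0},
    {"dx": 5,"dy": 1,"dz": 18,"rx": -0.008,"ry": 0.008,"rz": 0},
    {"dx": 5,"dy": 1,"dz": 25,"rx": -0.008,"ry": 0.008,"rz": 0},
    {"dx": 5,"dy": 1,"dz": 29,"rx": -0.008,"ry": 0.008,"rz": 0},
    {"dx": 5,"dy": 1,"dz": 30,"rx": -0.008,"ry": 0.008,"rz": 0},
  ],
)

```text
clock: 37.93
position: [0.5397, -0.1028, 0.1022]
eef_rot: [-0.001, 1.0, 0.002, -0.001]
wrist_force: [0.0, 0.1, -7.3]
gripper_width: 0.047
```

```bash
python3 -c "
from h import *
rel(.5403,-.1036,.0934,-1.5708)"
```

```text
t 37.93 pos [ 0.5397 -0.1028  0.1022] w 0.047 F [ 0.   0.1 -7.3]
d mm [0.6 0.8 8.8] rv [-0.001  0.002  0.005]
```

carry_out(
  increments=[
    {"dx": 1,"dy": 1,"dz": 5,"rx": 0,"ry": 0,"rz": 0},
    {"dx": 1,"dy": 1,"dz": 8,"rx": 0,"ry": 0,"rz": 0},
    {"dx": 1,"dy": 1,"dz": 9,"rx": 0,"ry": 0,"rz": 0},
    {"dx": 1,"dy": 1,"dz": 9,"rx": 0,"ry": 0,"rz": 0},
  ],
)

```text
clock: 38.27
position: [0.5411, -0.104, 0.0936]
eef_rot: [-0.001, 1.0, 0.002, -0.001]
wrist_force: [-0.1, -0.8, -8.2]
gripper_width: 0.0479
```

carry_out(
  increments=[
    {"dx": 0,"dy": 0,"dz": 0,"rx": 0,"ry": 0,"rz": 0},
    {"dx": 0,"dy": 0,"dz": 0,"rx": 0,"ry": 0,"rz": 0},
    {"dx": 0,"dy": 0,"dz": 0,"rx": 0,"ry": 0,"rz": 0},
    {"dx": 0,"dy": 0,"dz": 0,"rx": 0,"ry": 0,"rz": 0},
    {"dx": 0,"dy": 0,"dz": 0,"rx": 0,"ry": 0,"rz": 0},
    {"dx": 0,"dy": 0,"dz": 0,"rx": 0,"ry": 0,"rz": 0},
  ],
  grip=0,
)

```text
clock: 38.77
position: [0.5414, -0.104, 0.094]
eef_rot: [-0.001, 1.0, 0.002, -0.0]
wrist_force: [0.1, 0.9, -0.3]
gripper_width: 0.0828
```

carry_out(
  increments=[
    {"dx": 0,"dy": 0,"dz": -20,"rx": 0,"ry": 0,"rz": 0},
    {"dx": 0,"dy": 0,"dz": -60,"rx": 0,"ry": 0,"rz": 0},
    {"dx": 0,"dy": 0,"dz": -100,"rx": 0,"ry": 0,"rz": 0},
    {"dx": 0,"dy": 0,"dz": -140,"rx": 0,"ry": 0,"rz": 0},
    {"dx": -15,"dy": -20,"dz": -150,"rx": 0,"ry": 0,"rz": 0},
    {"dx": -35,"dy": -50,"dz": -150,"rx": 0,"ry": 0,"rz": 0},
    {"dx": -55,"dy": -82,"dz": -150,"rx": 0,"ry": 0,"rz": 0},
    {"dx": -75,"dy": -115,"dz": -150,"rx": 0,"ry": 0,"rz": 0},
  ],
)

```text
clock: 39.43
position: [0.4652, 0.0111, 0.2447]
eef_rot: [-0.001, 1.0, 0.002, 0.0]
wrist_force: [0.5, 2.1, 0.3]
gripper_width: 0.0932
```

carry_out(
  increments=[
    {"dx": -10,"dy": -40,"dz": 0,"rx": 0,"ry": 0,"rz": 0},
    {"dx": -20,"dy": -80,"dz": 0,"rx": 0,"ry": 0,"rz": 0},
    {"dx": -30,"dy": -120,"dz": 0,"rx": 0,"ry": 0,"rz": 0},
    {"dx": -40,"dy": -160,"dz": 0,"rx": 0,"ry": 0,"rz": 0},
    {"dx": -50,"dy": -200,"dz": 0,"rx": 0,"ry": 0,"rz": 0},
    {"dx": -60,"dy": -235,"dz": 0,"rx": 0,"ry": 0,"rz": 0},
    {"dx": -65,"dy": -255,"dz": 0,"rx": 0,"ry": 0,"rz": 0},
    {"dx": -65,"dy": -260,"dz": 0,"rx": 0,"ry": 0,"rz": 0},
  ],
)

```text
clock: 40.1
position: [0.398, 0.274, 0.245]
eef_rot: [-0.001, 1.0, 0.003, 0.0]
wrist_force: [0.8, -0.0, 0.2]
gripper_width: 0.0931
```

```bash
python3 -c "
from h import *
from plant import *
import cv2
rel(.4,.3,.25,-1.5708)
i=camera('top')['img'][:,:,::-1]
a=cv2.resize(i[155:270,240:370],None,fx=3.5,fy=3.5,interpolation=2);b=cv2.resize(i[205:290,405:490],None,fx=4,fy=4,interpolation=2)
cv2.imwrite('pics/t6.png',cv2.hconcat([a,cv2.copyMakeBorder(b,0,a.shape[0]-b.shape[0],0,0,0)]))
s=camera('side')['img'][:,:,::-1]; cv2.imwrite('pics/s6.png',cv2.resize(s[110:280,200:460],None,fx=3,fy=3,interpolation=2))"
```

```text
t 40.1 pos [0.398 0.274 0.245] w 0.0931 F [ 0.8 -0.   0.2]
d mm [  2.2 -26.   -4.9] rv [-0.002 -0.     0.007]
```

View pics/t6.png

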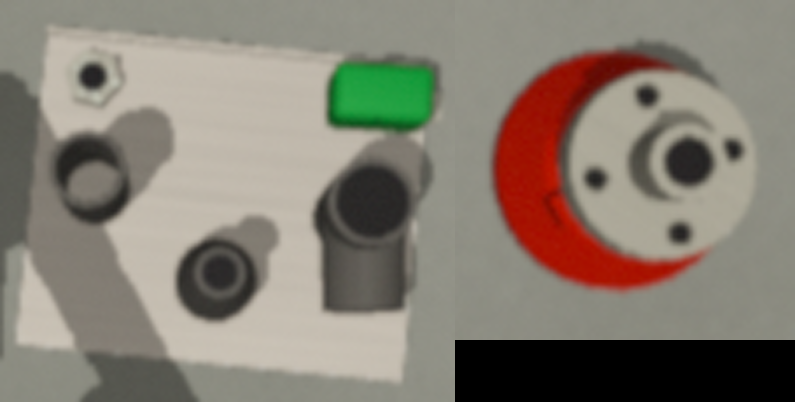

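View pics/s6.png

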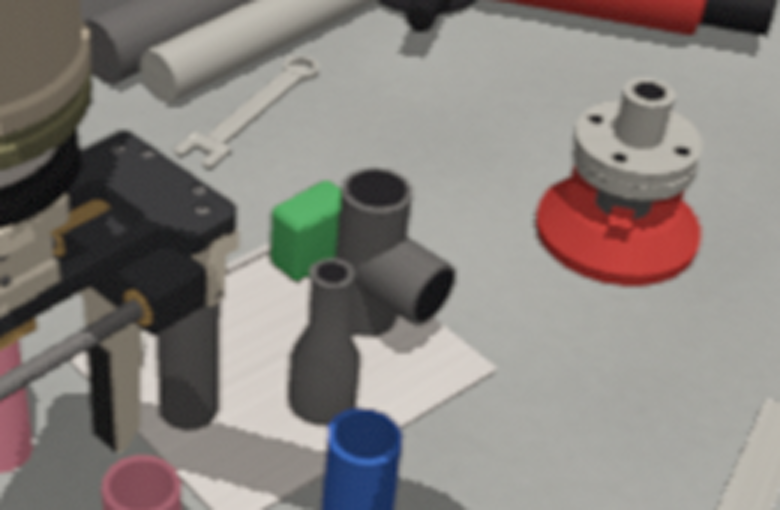

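The final views match the start in top-camera pixels: nipple rim (26.6,49.1) against (26.4,49.4), swage (62.6,77.4) against (63.4,77.4), tee (106,57.4) against (105.6,57.4). Each is within about 2 mm. The flange lies flat on the stand, about 2 mm off centre, and the nut and tape have not moved. I'm handing in.

```bash
python3 -c "
from plant import *
print(close_job())"
```

```text
the job is handed in; nothing more can be done
None
```

The job is finished and handed in at about 40 s of the 144 s allowed; handing in gave no verdict. I moved the tee, swage and nipple to the plywood board and set the flange neck up on the red stand's mating flange. Then I stood the nipple, swage and tee back on their starting spots.

- **Fittings:** in the last top and side pictures all three stand upright, within about 2 mm of where they started. The tee's branch now points straight towards the robot, about 0.29 rad from its first direction, which the task allows.
- **Flange:** it lies flat and about 2 mm off centre, against the 10 mm allowed.
- **Bystanders:** the nut and tape look unmoved, and the gripper is open and clear of everything.
- **Checks:** no check failed or disagreed. The arm hid the stand in the first picture after the flange was set down, so I could only confirm the flange in the final ones. One early move call was refused because it left out the rx and ry values; nothing moved.

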